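Tip the cleaned housings into the transfer bin

ROBOT

A 6-joint arm with a two-finger parallel gripper is mounted at the origin on the work surface. World frame = base frame: x ahead of the robot, y to its left, z up, the work surface at z = 0. Lengths are in m, angles in degrees, forces in N, time in s.
With the tool pointing down it reaches from about 0.4 to 0.925 m from the base axis. Payload 3.4 kg.
Tool frame: the origin (TCP) lies between the finger pads; the fingertips stand env.finger_overhang ahead of it and the grasp point (between the pads) lies 11 mm behind it (env.finger_overhang is the distance from the TCP to the fingertips, in m); z points along the fingers, y is the direction in which the jaws open and shut (so a half turn about z gives the same grasp; the last joint's range is limited). The gripper opens to 85 mm and grips with 20 to 120 N. Pads are 22 mm wide; open, the fingers measure 114 mm over their backs; the gripper's body (76 mm by 85 mm) begins 54 mm behind the grasp point. The pads swing forward as they close: fully open they stand 13 mm farther back than shut.
Start: joints at [-76.175, 17.578, 86.31, -0, 76.112, -4.211], TCP at [0.178, -0.547, 0.239] pointing down, gripper open.
Joint ranges: [-179.03, 179.03], [-60, 130.46], [8.19, 133.38], [-81.62, 261.62], [5.75, 156.47], [-153.77, 153.77]. Speed limits (degrees/s): [147.25, 147.25, 180, 180, 180, 180].

INTERFACE

Orientations are given as a 3x3 rotation matrix whose columns are the frame's x, y, z axes.
In Python, from plant import env gives the robot as it stands. The module is installed in compiled form; this text tells all that it offers.
- The arm moves only by the tool drive_tool, never from a script. Its argument "motion" is one flat list of numbers, 7 for each row, row after row: the opening, from -1 (shut) to 1 (fully open), then the shift along the tool's x, y, z normalised to -1 to 1, where 1 is 500 mm, then the turn, a rotation vector about the tool's x, y, z normalised to -1 to 1, where 1 is 0.08 rad. In form: [fingers, tx, ty, tz, rx, ry, rz, fingers, tx, ty, tz, rx, ry, rz, ...]. A call has 1 to 12 rows; each row shifts and turns the commanded pose from where the row before left it, along the tool's axes as they then stand; what a row does not reach is not made up. A row lasts 1/12 s, in which the tool goes at most 41.7 mm and 7.16 degrees, less where a joint would pass 70% of its speed; a pose out of reach is approached as far as the arm can. A call with a number of a shift or a turn outside -1 to 1 is refused whole. A call with a gripper value outside its range is refused whole. The fingers move at their own pace and stop on an object; "force" is the grip in N (left out, the last holds). Time passes only in rows, so rows that do not move let the fingers close. It gives the time, the measured TCP pose, the force and the opening at its end, in the units of the state.
- env.read_state(): the state, without advancing time (a new reading comes with each control period).
- env.snapshot(name): name is "scene" or "top"; returns the picture (480x640x3 uint8, red, green, blue); there is no depth.
- env.camera_info(name): a dict with "mtx" (3x3 intrinsics, pixels), "rvec" (rotation vector, rad) and "tvec" (3), from world to camera coordinates, as OpenCV has them. Camera axes: x right, y down, z forward; pixel columns grow to the right and rows downward; lengths in m; the calibration is good to about 2 mm. A picture is of the moment at which its call begins. camera_info takes no time and is no camera call.
- env.sign_off(): hands the job in, once; it reports no verdict.
Trained networks look in the newest picture that a camera, given by its name, has taken for a name from the list of things; names that differ only in an ending like _2 or _b are one class to them, and where a whole thing is asked for, a point or a joint stands for the part that bears it (a point fixed in the world has none). Each returns a list of dicts, best first, with "score" (0 to 1); they miss things now and then, are a little off and sometimes report something else, mostly with a low value. They report only what shows in the picture. A call takes as long as a camera call. They do not tell look-alikes from the thing itself.
- env.search_frame(target, camera): "extent" ([left, top, right, bottom] in pixels, round what is visible of it).
The state is a dict: "time_s": time; "joint_pos": joint angles; "qd": joint speeds; "joint_torque": joint torques, N m; "tcp_pos": TCP position; "tool_rot": TCP orientation; "ft_force": force on the tool from outside, world axes, zero at the start; "moment": the same for the moment, N m; "grip_width": finger opening in m.
Only numpy, scipy, OpenCV 4.12 (cv2) and the standard library are available. Lean on these libraries where they do the work, as an engineer would, in place of code of your own. Each camera call takes 0.05 s, during which the arm holds its last target.

TASK

Slide the grey transfer bin round the clutter to the tipping tray and leave it standing squarely in front of the stand, up against it so that its wall is tucked under the tray's open lip. Then lift the tray by its rear handle to tip it until all three cleaned aluminium housings have slid off into the bin, and lower the tray gently back flat on its stand, never letting it fall. Do not touch the housings with the gripper, and do not shove or knock over the other things on the table.

Things in the scene. Friction and masses are not known exactly. Their poses are not given: they have to be found in the camera images.
- tip_stand: Fixed blue stand. Origin on the table below the tray's open lip (= hinge line); x runs from lip to tray rear (away from robot, within 0.2 rad), y along the hinge, z up. Frame: x 35 to 160 mm, y -86 to 86 mm, up to 82 mm high; ahead of it only two hinge arms, x -10 to 38 mm at y = +-76 to +-84 mm, underside 62 mm over the table. The bay under the lip (x under 35 mm) is free for the bin.
- tray (a joint): Tilt of the steel tray about its lip, rad: 0 flat, grows as the rear goes up, stop at 1.05. Hinge line 75 mm over the table at the stand's x = 0. Tray x 0 (open lip) to 154 mm, 144 mm wide, floor top 79 mm and walls (3 sides) 104 mm over the table. About 0.5 kg; falls back if let go. Housings start to slide at some 0.45 to 0.65 rad (friction about 0.48 to 0.72); tip slowly to 0.85-0.95.
- tray_handle (a point): Middle of the round bar handle at the tray's rear: 12 mm thick, along the stand's y, 104 mm free between its arms. Flat: 195 mm behind the hinge line (stand x) and 95 mm over the table (20 mm above the hinge line); clear below and behind, 35 mm clear to the tray's rear wall. The bar can turn between closed fingers as the tray tilts.
- bin_center (a point): Centre of the loose grey open bin, 25 mm above its underside; axes along its sides. Outside 170 (x) x 190 (y) x 50 mm high, walls and floor 5 mm, 0.45 kg, same after a half turn. At y = +90 and -90 mm an upright grip tab: 60 mm along x, 10 mm thick, top 90 mm over the table. Starts left or right of the stand. In place: square, centre at stand x -50 (touching the stand) to -75 mm, y 0.
- housing1: One of three alike aluminium housings lying on the tray: block 60 x 32 x 26 mm (x, y, z), 0.12 kg, origin at its centre.
- housing2: One of three alike aluminium housings lying on the tray: block 60 x 32 x 26 mm (x, y, z), 0.12 kg, origin at its centre.
- housing3: One of three alike aluminium housings lying on the tray: block 60 x 32 x 26 mm (x, y, z), 0.12 kg, origin at its centre.
- case: Bystander: black instrument case 150 (x) x 110 (y) x 70 mm high, origin under its centre, on the side of the stand where the bin is not.
- canister: Bystander: upright metal can, radius 29, height 88 mm, origin under its centre.
- jar: Bystander: upright amber jar, radius 29, height 82 mm, origin under its centre.
- weight: Bystander: brass weight with a knob, radius 29, height 78 mm, origin under its centre.
- coupling: Bystander: upright pipe coupling with flanges and a side stub, within radius 29, height 66 mm, origin under its centre.
- wash_bottle: Bystander: white bottle, radius 34, height 170 mm, origin under its centre, far left.
- cup: Bystander: dark steel cup, radius 38, height 75 mm, origin under its centre, far right.
- brush: Bystander: hand brush, about 25 mm thick, lying flat behind the tray, about 200 mm long along its x axis, origin under its middle.
There are look-alikes about, which are no part of the job. What is shaped like the housing3 but brown, green or orange is not meant.

How it is judged:
By the outcome, as a careful person would: the job done as asked, in the order asked, and still so for the second after the job is handed in, with the robot touching nothing.
It also fails if it takes over 58 s, if anything falls off the work surface, if the arm or the gripper's body presses on something with over 40 N, if the wrist force passes 120 N, or if a joint passes its speed limit or range.

## Working session

There is one attempt and no reset: what is moved stays moved. The work goes in short steps, Python scripts to look and compute and a tool call to move; the robot and the scene stay as the last step left them, time stands still between calls to the robot, and variables do not carry over. Pictures are saved under pics/ and viewed, and the job is handed in when it is done.

Besides the shell and the picture viewer there is one more tool, called after "Request:" as name(argument=value, ...), one argument or row to a line, values as JSON. drive_tool: Moves the arm, as the interface text tells. Scaled input: -1 to 1 covers 500 mm each way for a shift and 0.08 rad each way for a turn. Its arguments: {"type":"object","properties":{"motion":{"type":"array","items":{"type":"number"}},"force":{"type":"number"}},"required":["motion"]}

```bash
mkdir -p pics; cat > h.py <<'E'
import numpy as np, cv2
from plant import env
def snap(c,n):
    im=env.snapshot(c); cv2.imwrite(f'pics/{n}.png',im[:,:,::-1]); return im
def cam(c):
    i=env.camera_info(c); K=np.array(i['mtx'],float); R=cv2.Rodrigues(np.array(i['rvec'],float))[0]; t=np.array(i['tvec'],float).ravel(); return K,R,t
def back(c,u,v,z):
    K,R,t=cam(c); d=R.T@np.linalg.solve(K,[u,v,1.]); o=-R.T@t; return o+d*(z-o[2])/d[2]
def proj(c,P):
    i=env.camera_info(c); return cv2.projectPoints(np.array(P,float).reshape(-1,1,3),np.array(i['rvec'],float),np.array(i['tvec'],float),np.array(i['mtx'],float),None)[0].reshape(-1,2)
E
python3 - <<'E'
from h import *
s=env.read_state(); print({k:np.round(v,3).tolist() for k,v in s.items()}); print(env.finger_overhang)
for c in('top','scene'):
    snap(c,c+'0'); K,R,t=cam(c); print(c,K.round(1).tolist(),(-R.T@t).round(3),R.round(2).tolist())
for c in('top','scene'):
  for n in ['tip_stand','tray_handle','bin_center','housing1','case','canister','jar','weight','coupling','wash_bottle','cup','brush']:
    print(c,n,[(np.round(d['extent']).tolist(),round(d['score'],2)) for d in env.search_frame(n,c)])
E
```

```text
{'time_s': 0.0, 'joint_pos': [-76.174, 17.622, 86.384, 0.001, 76.111, -4.212], 'qd': [-0.117, -0.069, -0.069, 0.002, 0.076, 0.005], 'joint_torque': [-0.003, -45.756, -25.192, -0.0, 0.013, 0.0], 'tcp_pos': [0.178, -0.546, 0.238], 'tool_rot': [[0.951, 0.31, -0.0], [0.31, -0.951, 0.002], [0.0, -0.002, -1.0]], 'ft_force': [-0.414, -1.442, 0.245], 'moment': [-0.004, -0.069, 0.006], 'grip_width': 0.086}
0.008
top [[450.5, 0.0, 317.4], [0.0, 450.5, 240.3], [0.0, 0.0, 1.0]] [ 0.382 -0.001  0.994] [[-0.02, -1.0, 0.0], [-0.98, 0.02, -0.18], [0.18, -0.0, -0.98]]
scene [[615.1, 0.0, 330.3], [0.0, 615.1, 226.6], [0.0, 0.0, 1.0]] [ 1.285 -0.974  1.09 ] [[0.82, 0.58, -0.02], [0.36, -0.53, -0.77], [-0.45, 0.62, -0.64]]
top tip_stand [([251.0, 161.0, 346.0, 266.0], 0.65), ([412.0, 348.0, 449.0, 375.0], 0.65)]
top tray_handle [([263.0, 158.0, 344.0, 262.0], 0.61)]
top bin_center [([69.0, 229.0, 190.0, 342.0], 0.82)]
top housing1 [([271.0, 197.0, 289.0, 226.0], 0.94), ([315.0, 189.0, 335.0, 220.0], 0.9), ([222.0, 135.0, 251.0, 153.0], 0.88), ([440.0, 138.0, 479.0, 180.0], 0.7), ([375.0, 239.0, 404.0, 2
[... 993 characters left out ...]
.0, 235.0], 0.65), ([423.0, 229.0, 445.0, 253.0], 0.65), ([244.0, 243.0, 263.0, 272.0], 0.55)]
scene case [([181.0, 282.0, 261.0, 350.0], 0.61), ([290.0, 146.0, 310.0, 176.0], 0.59), ([385.0, 202.0, 405.0, 233.0], 0.35)]
scene canister [([292.0, 145.0, 309.0, 178.0], 0.67)]
scene jar [([180.0, 231.0, 208.0, 272.0], 0.85)]
scene weight [([386.0, 201.0, 408.0, 232.0], 0.73), ([296.0, 275.0, 320.0, 315.0], 0.58)]
scene coupling [([385.0, 202.0, 406.0, 231.0], 0.68), ([290.0, 323.0, 323.0, 371.0], 0.66)]
scene wash_bottle [([424.0, 159.0, 446.0, 218.0], 0.78)]
scene cup [([288.0, 324.0, 325.0, 370.0], 0.65), ([298.0, 195.0, 399.0, 278.0], 0.28)]
scene brush [([371.0, 257.0, 418.0, 314.0], 0.58)]
```

View pics/top0.png

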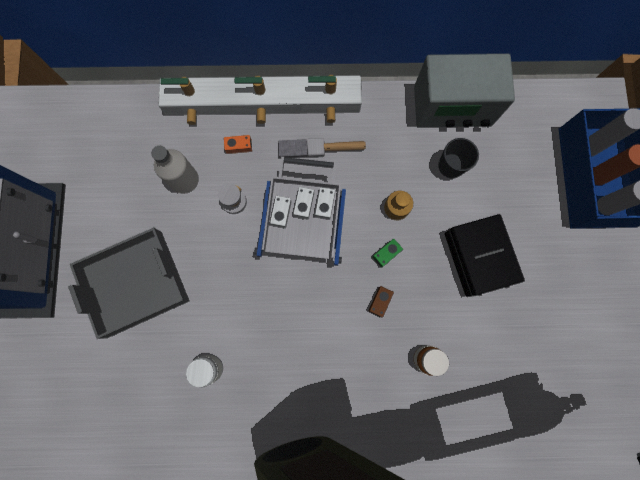

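View pics/scene0.png

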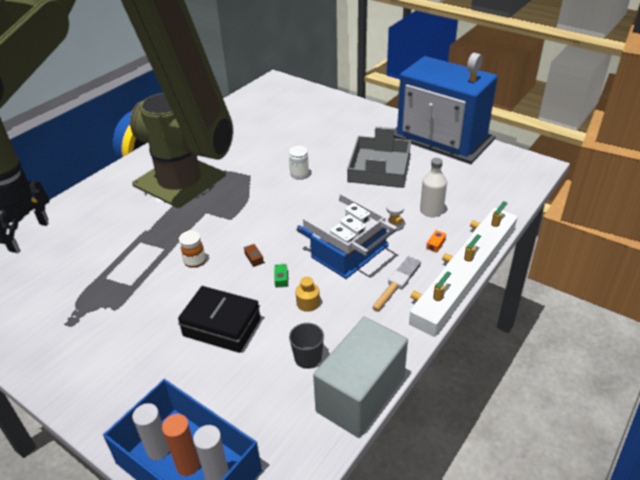

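```bash
python3 - <<'E'
import cv2
a=cv2.imread('pics/top0.png'); cv2.imwrite('pics/topc.png',cv2.resize(a[150:350,60:360],None,fx=2.6,fy=2.6,interpolation=2))
E
```

```text
(no output)
```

View pics/topc.png

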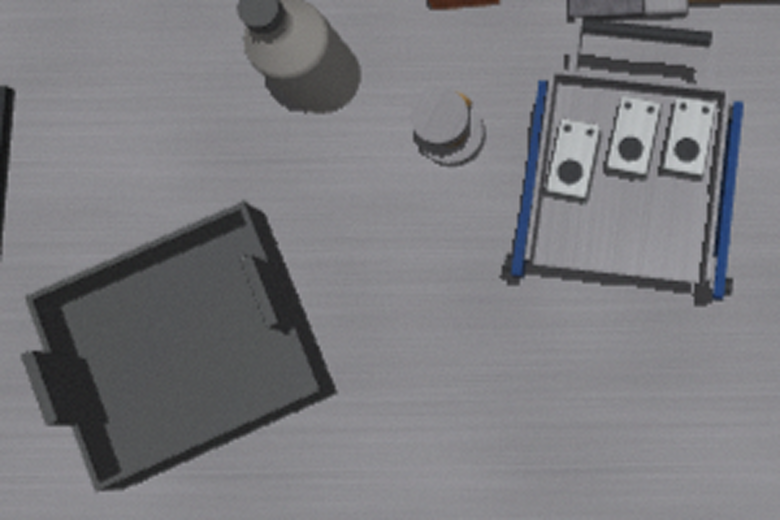

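```bash
cat > fit.py <<'E'
from h import *
from scipy.optimize import least_squares
def T(p,L):
    L=np.array(L,float); c,s=np.cos(p[2]),np.sin(p[2]); R=np.array([[c,-s,0],[s,c,0],[0,0,1]]); return L@R.T+[p[0],p[1],0]
def fit(obs,p0):
    f=lambda p: np.concatenate([(proj(c,T(p,[l]))[0]-uv) for c,l,uv in obs]); r=least_squares(f,p0,loss='soft_l1'); return r.x,f(r.x).reshape(-1,2).round(1)
def draw(im,c,p,edges,col):
    for e in edges:
        q=proj(c,T(p,e)); cv2.polylines(im,[np.round(q*16).astype(int).reshape(-1,1,2)],False,col,1,cv2.LINE_AA,4)
def box(x0,x1,y0,y1,z): return [[x0,y0,z],[x1,y0,z],[x1,y1,z],[x0,y1,z],[x0,y0,z]]
BIN=[box(-.085,.085,-.095,.095,.05),box(-.085,.085,-.095,.095,0),box(-.03,.03,.085,.095,.09),box(-.03,.03,-.095,-.085,.09)]
STAND=[box(0,.154,-.072,.072,.104),[[0,-.072,.079],[0,.072,.079]],box(.189,.201,-.052,.052,.095),[[-.01,-.08,.075],[.16,-.08,.082]],[[-.01,.08,.075],[.16,.08,.082]],box(.035,.16,-.086,.086,0)]
E
python3 - <<'E'
from fit import *
for u,v in [(70.8,264.2),(153.5,228.1),(189.2,301.2),(97.3,338.5)]: print(back('top',u,v,.05).round(3),back('top',u,v,0).round(3))
for u,v in [(262,252),(335,261.5)]: print(back('top',u,v,.079).round(3))
b,r=fit([('top',(.085,.095,.05),(70.8,264.2)),('top',(.085,-.095,.05),(153.5,228.1)),('top',(-.085,.095,.05),(97.3,338.5))],[.3,.4,.4]); print('bin',b.round(4),r.tolist())
s,r=fit([('top',(0,.072,.079),(264,252)),('top',(0,-.072,.079),(329,261)),('top',(.154,.072,.104),(273,179)),('top',(.154,-.072,.104),(338,186))],[.4,.0,0]); print('st',s.round(4),r.tolist())
for c in('top','scene'):
    im=cv2.imread(f'pics/{c}0.png')
    x0,x1,y0,y1=(60,360,130,350) if c=='top' else (270,470,110,300)
    k=2.6 if c=='top' else 3.1
    draw(im,c,b,BIN,(0,255,0)); draw(im,c,s,STAND,(0,0,255))
    cv2.imwrite(f'pics/{c}_fit.png',cv2.resize(im[y0:y1,x0:x1],None,fx=k,fy=k,interpolation=0))
E
```

```text
[0.51  0.514 0.05 ] [0.517 0.542 0.   ]
[0.585 0.344 0.05 ] [0.595 0.362 0.   ]
[0.428 0.262 0.05 ] [0.431 0.276 0.   ]
[0.356 0.448 0.05 ] [0.354 0.472 0.   ]
[0.525 0.108 0.079]
[ 0.502 -0.041  0.079]
bin [0.4702 0.3948 0.4127] [[-0.8, -0.1], [0.9, -0.7], [-0.0, 0.7]]
st [ 0.5132  0.0383 -0.1441] [[-2.6, 0.5], [2.0, 0.4], [-2.0, -1.7], [2.5, -0.1]]
```

View pics/top_fit.png

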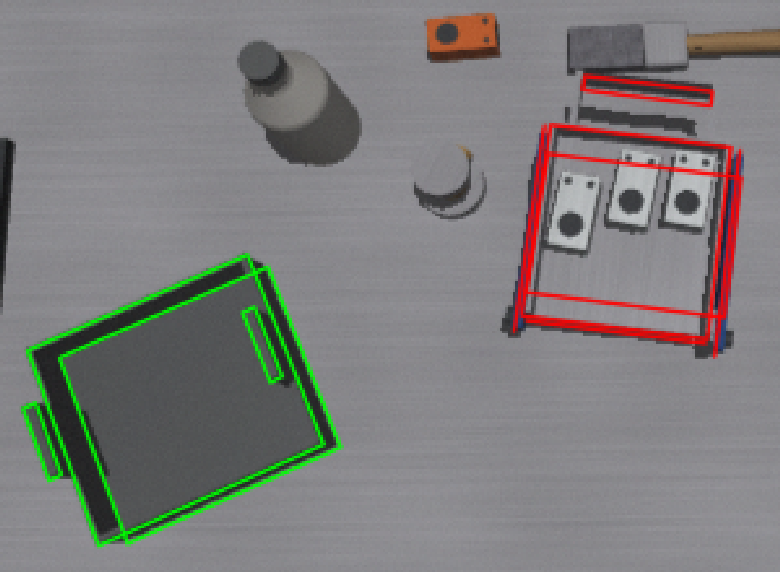

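View pics/scene_fit.png

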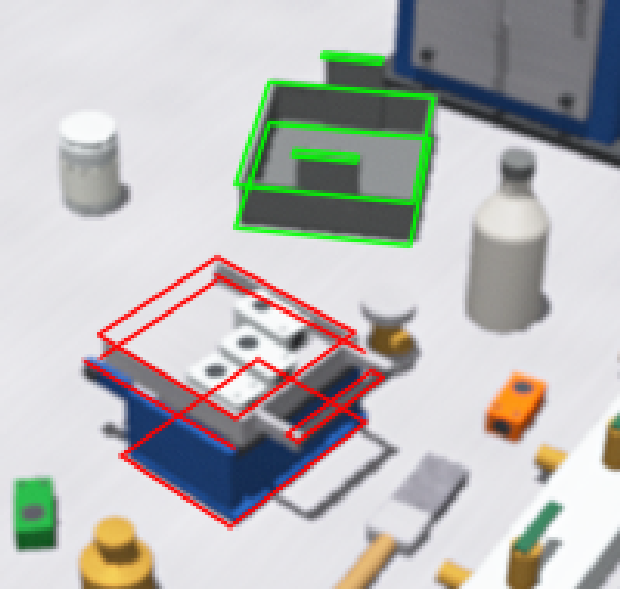

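```bash
python3 - <<'E'
import cv2
a=cv2.imread('pics/top0.png')[150:270,245:355]; cv2.imwrite('pics/z1.png',cv2.resize(a,None,fx=5,fy=5,interpolation=2))
a=cv2.imread('pics/scene0.png')[188:288,290:420]; cv2.imwrite('pics/z2.png',cv2.resize(a,None,fx=6,fy=6,interpolation=2))
E
```

```text
(no output)
```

View pics/z1.png

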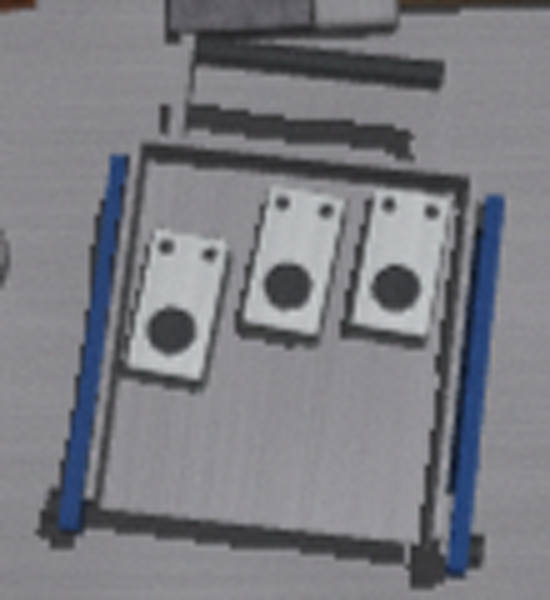

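View pics/z2.png

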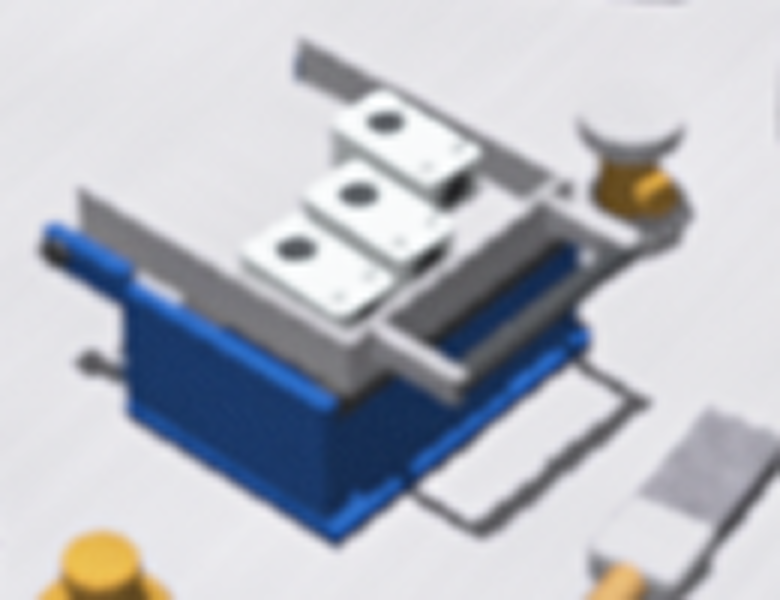

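```bash
cat > f2.py <<'E'
from fit import *
O=[('top',(.195,.052,.101),(284,159.4)),('top',(.195,-.052,.101),(333.6,164.4)),
('top',(.16,.080,.082),(268.8,181)),('top',(.16,-.080,.082),(343.8,189.4)),('top',(-.01,.08,.082),(259,256)),('top',(-.01,-.08,.082),(336.4,264.6)),
('scene',(.16,-.086,0),(345.8,278)),('scene',(.035,-.086,0),(311.7,256)),('scene',(.16,.086,0),(387.5,244.7))]
for o in ([O,O[:6],O[6:]]):
    s,r=fit(o,[.5,.04,-.1]); print(s.round(4),r.tolist())
s,r=fit(O,[.5,.04,-.1])
if __name__=='__main__':
  for c,(x0,y0,w,h,k) in {'top':(245,150,110,120,5),'scene':(290,188,130,100,6)}.items():
    im=cv2.imread(f'pics/{c}0.png')[y0:y0+h,x0:x0+w]; im=cv2.resize(im,None,fx=k,fy=k,interpolation=2)
    for e in STAND:
        q=(proj(c,T(s,e))+.5-[x0,y0])*k; cv2.polylines(im,[np.round(q).astype(int).reshape(-1,1,2)],False,(0,0,255),1)
    cv2.imwrite(f'pics/{c}_fit2.png',im)
E
python3 f2.py
```

```text
[ 0.5148  0.0349 -0.1229] [[-0.8, 0.3], [-0.7, 0.4], [-0.2, -3.7], [0.4, -4.4], [-0.8, 0.7], [-0.2, 0.3], [-1.0, 1.9], [-2.9, 1.6], [0.0, 0.9]]
[ 0.5146  0.0342 -0.1244] [[-0.4, 0.4], [-0.2, 0.5], [0.3, -3.7], [0.8, -4.2], [-0.4, 0.7], [0.1, 0.5]]
[ 0.5143  0.0419 -0.1272] [[0.1, 0.3], [-1.6, -0.0], [1.2, -0.4]]
```

View pics/top_fit2.png

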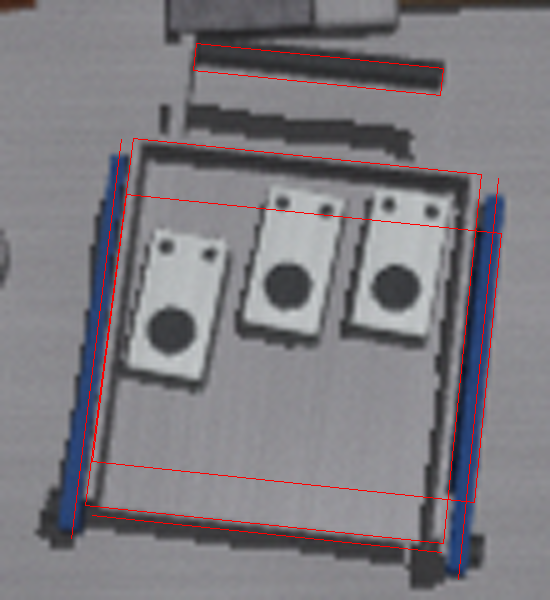

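View pics/scene_fit2.png

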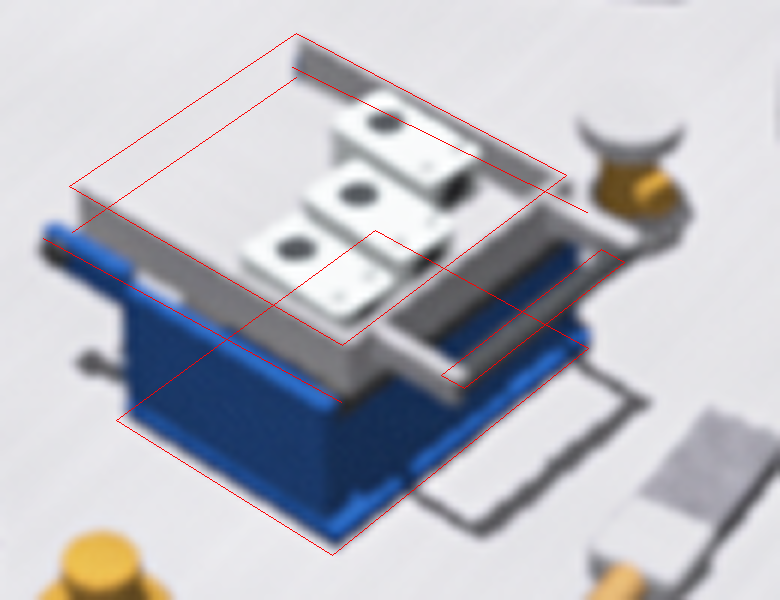

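```bash
python3 - <<'E'
from fit import *
for n,u,v,z in [('canister',201,373,.088),('coupling',234,199,.06),('weight',400,204,.06),('jar',433,361,.082),('bottle base',175,180,.03),('green',388,252,.02),('brown',381,301,.02),('orange',237,144,.02),('cab',62,185,0),('cab',55,315,0),('brush',320,147,.02)]: print(n,back('top',u,v,z).round(3))
print('scene canister base',back('scene',299,175,0).round(3),'coupl',back('scene',397,228,0).round(3), 'bottle',back('scene',434,212,0).round(3))
s=np.array([.515,.036,-.125]); b=[.4702,.3948,.4127]
print('tabR',T(b,[[0,-.09,0]]),'handle',T(s,[[.195,0,.095]]))
for c,y in [(-.068,.25),(-.068,0),(-.053,0)]: print(c,y,T(s,[[c,y,0],[c,y-.09,0]]).round(4).tolist())
print(env.read_state()['time_s'])
E
```

```text
canister [0.288 0.224 0.088]
coupling [0.643 0.171 0.06 ]
weight [ 0.627 -0.184  0.06 ]
jar [ 0.302 -0.229  0.082]
bottle base [0.698 0.309 0.03 ]
green [ 0.529 -0.16   0.02 ]
brown [ 0.423 -0.14   0.02 ]
orange [0.784 0.174 0.02 ]
cab [0.7   0.576 0.   ]
cab [0.406 0.567 0.   ]
brush [ 0.774 -0.016  0.02 ]
scene canister base [0.289 0.228 0.   ] coupl [0.668 0.177 0.   ] bottle [0.718 0.297 0.   ]
tabR [[0.50629757 0.31235629 0.        ]] handle [[0.70847855 0.01168843 0.095     ]]
-0.068 0.25 [[0.4787, 0.2925, 0.0], [0.4675, 0.2032, 0.0]]
-0.068 0 [[0.4475, 0.0445, 0.0], [0.4363, -0.0448, 0.0]]
-0.053 0 [[0.4624, 0.0426, 0.0], [0.4512, -0.0467, 0.0]]
1.3
```

Candidates: bin – grey open bin (130,285) vs the blue bin (600,170) and grey instrument box (465,90). Housings – the white blocks on the tray (281,211), (303,202), (325,202) vs orange (237,144), green (388,252) and brown (381,301). The crop confirms the grey bin with its two tabs and the white housings. I'll grip the bin by its right tab.

Request:
drive_tool(
  motion=[0.2,0.0555,-0.0415,0,0,0,0,0.2,0.0555,-0.0415,0,0,0,0,0.2,0.0555,-0.0415,0,0,0,0,0.2,0.0555,-0.0415,0,0,0,0,0.2,0.0555,-0.0415,0,0,0,0,0.2,0.0555,-0.0415,0,0,0,0,0.2,0.0555,-0.0415,0,0,0,0,0.2,0.0555,-0.0415,0,0,0,0,0.2,0.0555,-0.0415,0,0,0,0,0.2,0.0555,-0.0415,0,0,0,0,0.2,0.0555,-0.0415,0,0,0,0,0.2,0.0555,-0.0415,0,0,0,0],
)

```text
time_s: 2.3
tcp_pos: [0.4183, -0.2054, 0.2396]
tool_rot: [[0.951, 0.31, 0.001], [0.31, -0.951, -0.0], [0.0, 0.001, -1.0]]
ft_force: [0.5, -0.6, 0.4]
grip_width: 0.0514
```

```bash
cat > go.py <<'E'
import sys,numpy as np
from plant import env
from scipy.spatial.transform import Rotation as Ro
# args: x y z yangle_deg(tool y) rows ; prints normalised per-row
def go(x,y,z,ya,n):
    s=env.read_state(); R=np.array(s['tool_rot']); p=np.array(s['tcp_pos'])
    a=np.radians(ya); Y=np.array([np.cos(a),np.sin(a),0]); Z=np.array([0,0,-1.]); X=np.cross(Y,Z); G=np.c_[X,Y,Z]
    print('p',p.round(4),'yang',np.degrees(np.arctan2(R[1,1],R[0,1])).round(2),'t',round(s['time_s'],2),'w',round(s['grip_width'],4),'F',np.round(s['ft_force'],1),'j',np.round(s['joint_pos'],0).tolist())
    rv=Ro.from_matrix(R.T@G).as_rotvec(); d=np.array([x,y,z])-p
    # translate per-row, assume constant rotation rate (about tool axes), integrate: world step const
    print('static tool shift/row',(R.T@d/n/.5).round(4),'turn/row',(rv/n/.08).round(3))
    if np.linalg.norm(rv)>.05:
        for k in range(n):
            Rk=R@Ro.from_rotvec(rv*k/n).as_matrix(); print(k,(Rk.T@d/n/.5).round(4))
if __name__=='__main__':
    a=list(map(float,sys.argv[1:])); go(*a[:4],int(a[4]))
E
python3 go.py .506 .312 .2 -66.4 14
```

```text
p [ 0.4183 -0.2054  0.2396] yang -71.97 t 2.3 w 0.0514 F [ 0.5 -0.6  0.4] j [-31.0, 9.0, 99.0, -0.0, 73.0, 41.0]
static tool shift/row [ 0.0348 -0.0664  0.0056] turn/row [ 0.    -0.    -0.087]
0 [ 0.0348 -0.0664  0.0056]
1 [ 0.0353 -0.0662  0.0056]
2 [ 0.0357 -0.0659  0.0056]
3 [ 0.0362 -0.0657  0.0056]
4 [ 0.0366 -0.0654  0.0056]
5 [ 0.0371 -0.0652  0.0056]
6 [ 0.0375 -0.0649  0.0056]
7 [ 0.038  -0.0646  0.0056]
8 [ 0.0384 -0.0644  0.0056]
9 [ 0.0389 -0.0641  0.0056]
10 [ 0.0393 -0.0638  0.0056]
11 [ 0.0398 -0.0636  0.0056]
12 [ 0.0402 -0.0633  0.0056]
13 [ 0.0406 -0.063   0.0057]
```

Request:
drive_tool(
  motion=[0.2,0.037,-0.065,0.005,0,0,-0.087,0.2,0.037,-0.065,0.005,0,0,-0.087,0.2,0.037,-0.065,0.005,0,0,-0.087,0.2,0.037,-0.065,0.005,0,0,-0.087,0.2,0.037,-0.065,0.005,0,0,-0.087,0.2,0.037,-0.065,0.005,0,0,-0.087,0.2,0.037,-0.065,0.005,0,0,-0.087,0.2,0.037,-0.065,0.005,0,0,-0.087,0.2,0.037,-0.065,0.005,0,0,-0.087,0.2,0.037,-0.065,0.005,0,0,-0.087,0.2,0.037,-0.065,0.005,0,0,-0.087,0.2,0.037,-0.065,0.005,0,0,-0.087],
)

```text
time_s: 3.3
tcp_pos: [0.491, 0.2377, 0.2093]
tool_rot: [[0.921, 0.388, 0.001], [0.388, -0.921, 0.0], [0.001, 0.0, -1.0]]
ft_force: [0.7, 0.2, 0.2]
grip_width: 0.0511
```

```bash
python3 go.py .506 .312 .16 -66.4 4
```

```text
p [0.491  0.2377 0.2093] yang -67.14 t 3.3 w 0.0511 F [0.7 0.2 0.2] j [21.0, 17.0, 92.0, -0.0, 71.0, 89.0]
static tool shift/row [ 0.0213 -0.0313  0.0247] turn/row [ 0.    -0.002 -0.04 ]
```

Request:
drive_tool(
  motion=[0.1,0.0213,-0.0313,0.0247,0,0,-0.04,0.1,0.0213,-0.0313,0.0247,0,0,-0.04,0.1,0.0213,-0.0313,0.0247,0,0,-0.04,0.1,0.0213,-0.0313,0.0247,0,0,-0.04,0.1,0,0,0.036,0,0,0,0.1,0,0,0.036,0,0,0,0.1,0,0,0,0,0,0],
)

```text
time_s: 3.88
tcp_pos: [0.5032, 0.3093, 0.1204]
tool_rot: [[0.916, 0.4, -0.006], [0.4, -0.916, -0.003], [-0.007, 0.0, -1.0]]
ft_force: [-0.9, -0.6, 0.3]
grip_width: 0.0471
```

```bash
python3 go.py .506 .312 .065 -66.4 4; python3 - <<'E'
from h import *
a=snap('top','t1')[:,:,::-1]; b=snap('scene','s1')[:,:,::-1]
a=cv2.resize(a[200:360,60:220],(400,400),interpolation=2); b=cv2.resize(b[60:200,320:460],(400,400),interpolation=2)
cv2.imwrite('pics/c1.png',np.hstack([a,b]))
E
```

```text
p [0.5032 0.3093 0.1204] yang -66.4 t 3.88 w 0.0471 F [-0.9 -0.6  0.3] j [27.0, 25.0, 93.0, -0.0, 62.0, 94.0]
static tool shift/row [ 0.002  -0.0007  0.0277] turn/row [0.002 0.022 0.   ]
```

View pics/c1.png

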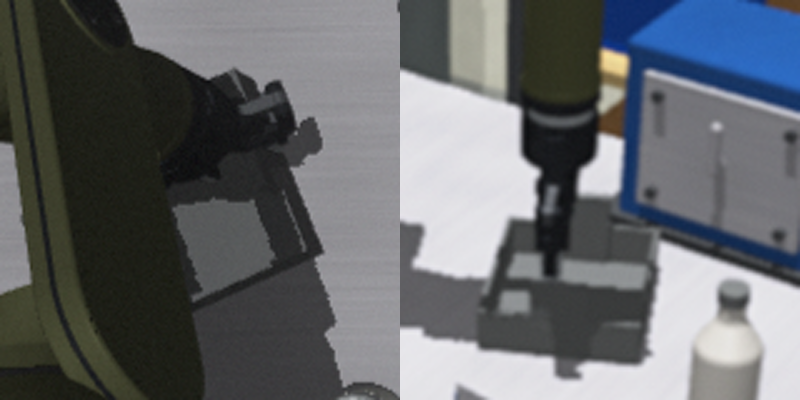

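The gripper stands over the right tab, with one finger inside the bin and one outside. I'll lower it and grip.

Request:
drive_tool(
  motion=[0.1,0.002,-0.0007,0.0277,0,0.022,0,0.1,0.002,-0.0007,0.0277,0,0.022,0,0.1,0.002,-0.0007,0.0277,0,0.022,0,0.1,0.002,-0.0007,0.0277,0,0.022,0,0.1,0,0,0,0,0,0,-1,0,0,0,0,0,0,-1,0,0,0,0,0,0,-1,0,0,0,0,0,0,-1,0,0,0,0,0,0,-1,0,0,0,0,0,0,-1,0,0,0,0,0,0],
  force=60,
)

```text
time_s: 4.9
tcp_pos: [0.5097, 0.3143, 0.0705]
tool_rot: [[0.917, 0.4, 0.009], [0.399, -0.917, 0.006], [0.011, -0.001, -1.0]]
ft_force: [-1.9, 2.3, 6.3]
grip_width: 0.0086
```

```bash
python3 go.py .4675 .2032 .065 -97.16 12
```

```text
p [0.5097 0.3143 0.0705] yang -66.45 t 4.9 w 0.0086 F [-1.9  2.3  6.3] j [28.0, 29.0, 96.0, 0.0, 55.0, 94.0]
static tool shift/row [-0.0139  0.0142  0.0008] turn/row [-0.004 -0.01   0.558]
0 [-0.0139  0.0142  0.0008]
1 [-0.0132  0.0148  0.0008]
2 [-0.0125  0.0153  0.0008]
3 [-0.0118  0.0159  0.0008]
4 [-0.0111  0.0164  0.0008]
5 [-0.0104  0.0169  0.0008]
6 [-0.0096  0.0173  0.0009]
7 [-0.0088  0.0177  0.0009]
8 [-0.008   0.0181  0.0009]
9 [-0.0072  0.0184  0.0009]
10 [-0.0064  0.0188  0.0009]
11 [-0.0055  0.019   0.0009]
```

Request:
drive_tool(
  motion=[-1,-0.0139,0.0142,0,0,0,0.558,-1,-0.0132,0.0148,0,0,0,0.558,-1,-0.0125,0.0153,0,0,0,0.558,-1,-0.0118,0.0159,0,0,0,0.558,-1,-0.0111,0.0164,0,0,0,0.558,-1,-0.0104,0.0169,0,0,0,0.558,-1,-0.0096,0.0173,0,0,0,0.558,-1,-0.0088,0.0177,0,0,0,0.558,-1,-0.008,0.0181,0,0,0,0.558,-1,-0.0072,0.0184,0,0,0,0.558,-1,-0.0064,0.0188,0,0,0,0.558,-1,-0.0055,0.019,0,0,0,0.558],
)

```text
time_s: 5.9
tcp_pos: [0.4706, 0.2038, 0.0706]
tool_rot: [[0.992, -0.127, 0.015], [-0.127, -0.992, 0.008], [0.014, -0.009, -1.0]]
ft_force: [1.3, 5.8, 6.5]
grip_width: 0.0088
```

```bash
python3 go.py .4363 -.0448 .0705 -97.16 12;python3 - <<'E'
from h import *
a=snap('top','t2')[:,:,::-1]; b=snap('scene','s2')[:,:,::-1]
a=cv2.resize(a[130:390,90:390],(450,390),interpolation=2); b=cv2.resize(b[110:290,250:450],(433,390),interpolation=2)
cv2.imwrite('pics/c2.png',np.hstack([a,b[:,:350]]))
E
```

```text
p [0.4706 0.2038 0.0706] yang -97.31 t 5.9 w 0.0088 F [1.3 5.8 6.5] j [19.0, 23.0, 107.0, 0.0, 49.0, 116.0]
static tool shift/row [-0.0004  0.0418 -0.0004] turn/row [-0.01  -0.015 -0.003]
```

View pics/c2.png

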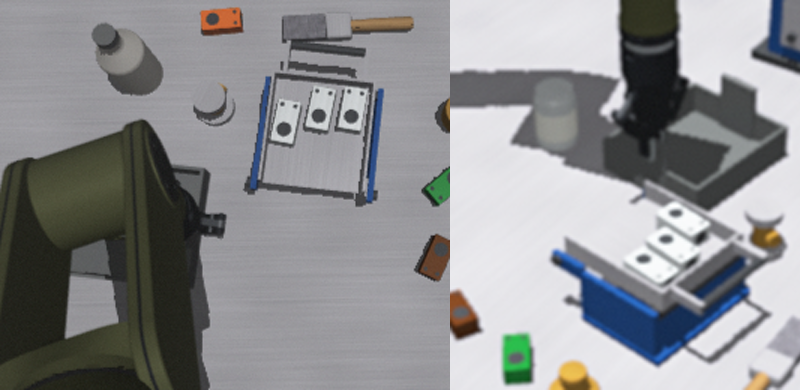

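Request:
drive_tool(
  motion=[-1,-0.0004,0.03,0,0,0,0,-1,-0.0004,0.04,0,0,0,0,-1,-0.0004,0.045,0,0,0,0,-1,-0.0004,0.045,0,0,0,0,-1,-0.0004,0.045,0,0,0,0,-1,-0.0004,0.045,0,0,0,0,-1,-0.0004,0.045,0,0,0,0,-1,-0.0004,0.045,0,0,0,0,-1,-0.0004,0.045,0,0,0,0,-1,-0.0004,0.045,0,0,0,0,-1,-0.0004,0.04,0,0,0,0,-1,-0.0004,0.031,0,0,0,0],
)

```text
time_s: 7.0
tcp_pos: [0.4375, -0.0457, 0.0703]
tool_rot: [[0.992, -0.128, 0.017], [-0.128, -0.992, 0.006], [0.016, -0.008, -1.0]]
ft_force: [3.7, 21.3, 26.3]
grip_width: 0.0092
```

```bash
python3 go.py .4512 -.0467 .0705 -97.16 4;python3 - <<'E'
from h import *
a=snap('top','t3')[:,:,::-1]; b=snap('scene','s3')[:,:,::-1]
a=cv2.resize(a[130:390,190:490],(450,390),interpolation=2); b=cv2.resize(b[110:290,230:430],(433,390),interpolation=2)
cv2.imwrite('pics/c3.png',np.hstack([a,b[:,:350]]))
E
```

```text
p [ 0.4375 -0.0457  0.0703] yang -97.37 t 7.0 w 0.0092 F [ 3.7 21.3 26.3] j [-12.0, 19.0, 115.0, 1.0, 45.0, 85.0]
static tool shift/row [ 0.0068 -0.0004  0.    ] turn/row [-0.026 -0.049 -0.012]
```

View pics/c3.png

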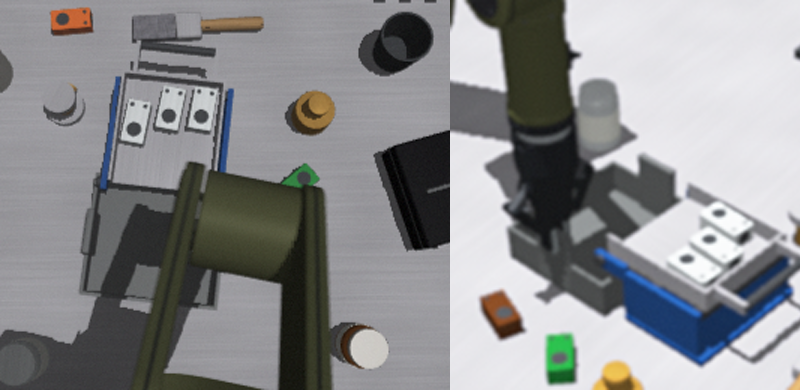

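Request:
drive_tool(
  motion=[-1,0,0,-0.003,0,0,0,-1,0,0,-0.003,0,0,0,-1,0,0,0,0,0,0],
)

```text
time_s: 7.35
tcp_pos: [0.433, -0.0467, 0.0704]
tool_rot: [[0.992, -0.124, 0.007], [-0.124, -0.992, 0.002], [0.006, -0.003, -1.0]]
ft_force: [-2.8, -1.3, 1.9]
grip_width: 0.009
```

Request:
drive_tool(
  motion=[-1,0.008,-0.001,0,0,0,0,-1,0.008,-0.001,0,0,0,0,-1,0.008,-0.001,0,0,0,0,-1,0.008,-0.001,0,0,0,0,-1,0,0,0,0,0,0],
)

```text
time_s: 7.77
tcp_pos: [0.4443, -0.0452, 0.0701]
tool_rot: [[0.992, -0.123, -0.003], [-0.123, -0.992, 0.004], [-0.003, -0.004, -1.0]]
ft_force: [-9.6, 2.0, 13.7]
grip_width: 0.009
```

```bash
python3 go.py .4512 -.0467 .0705 -97.16 4;python3 - <<'E'
from fit import *
S=[.515,.036,-.125]
a=snap('top','t4')[:,:,::-1].copy(); b=snap('scene','s4')[:,:,::-1].copy()
def ov(im,c,x0,y0,w,h,k):
    im=cv2.resize(im[y0:y0+h,x0:x0+w],None,fx=k,fy=k,interpolation=2)
    g=T(S,[[-.053,0,0]])[0]
    for e in BIN:
        q=(proj(c,T([g[0],g[1],S[2]],e))+.5-[x0,y0])*k; cv2.polylines(im,[np.round(q).astype(int).reshape(-1,1,2)],False,(0,0,255),1)
    return im
cv2.imwrite('pics/c4.png',ov(a,'top',230,230,110,110,5)); cv2.imwrite('pics/c4s.png',ov(b,'scene',255,165,120,110,5))
E
```

```text
p [ 0.4443 -0.0452  0.0701] yang -97.06 t 7.77 w 0.009 F [-9.6  2.  13.7] j [-11.0, 20.0, 114.0, 0.0, 47.0, 85.0]
static tool shift/row [ 0.0035  0.0003 -0.0002] turn/row [-0.013  0.01   0.005]
```

View pics/c4.png

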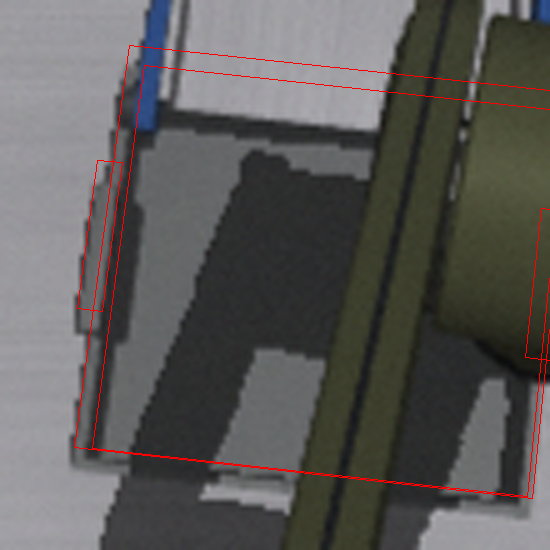

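View pics/c4s.png

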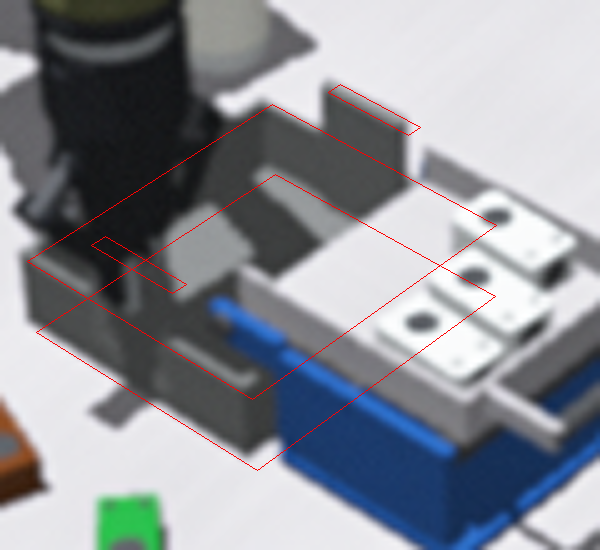

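Request:
drive_tool(
  motion=[-1,0.004,0,-0.002,0,0,0,-1,0.004,0,0,0,0,0,-1,0.004,0,0,0,0,0,-1,0,0,0,0,0,0],
)

```text
time_s: 8.2
tcp_pos: [0.4562, -0.0472, 0.0709]
tool_rot: [[0.992, -0.124, 0.007], [-0.124, -0.992, 0.003], [0.007, -0.004, -1.0]]
ft_force: [-0.1, -0.8, -3.0]
grip_width: 0.0088
```

```bash
cat > look.py <<'E'
import sys
from fit import *
n=sys.argv[1]; cx=float(sys.argv[2])
S=[.515,.036,-.125]
a=snap('top','t'+n)[:,:,::-1].copy(); b=snap('scene','s'+n)[:,:,::-1].copy()
def ov(im,c,x0,y0,w,h,k):
    im=cv2.resize(im[y0:y0+h,x0:x0+w],None,fx=k,fy=k,interpolation=2)
    g=T(S,[[cx,0,0]])[0]
    for e in BIN:
        q=(proj(c,T([g[0],g[1],S[2]],e))+.5-[x0,y0])*k; cv2.polylines(im,[np.round(q).astype(int).reshape(-1,1,2)],False,(0,0,255),1)
    return im
cv2.imwrite(f'pics/c{n}.png',np.hstack([ov(a,'top',240,230,100,120,4),ov(b,'scene',255,165,100,120,4)]))
E
python3 go.py .4512 -.0467 .0705 -97.16 4; python3 look.py 5 -.053
```

```text
p [ 0.4562 -0.0472  0.0709] yang -97.12 t 8.2 w 0.0088 F [-0.1 -0.8 -3. ] j [-11.0, 20.0, 113.0, 0.0, 47.0, 86.0]
static tool shift/row [-0.0025  0.      0.0002] turn/row [-0.011 -0.021  0.002]
```

View pics/c5.png

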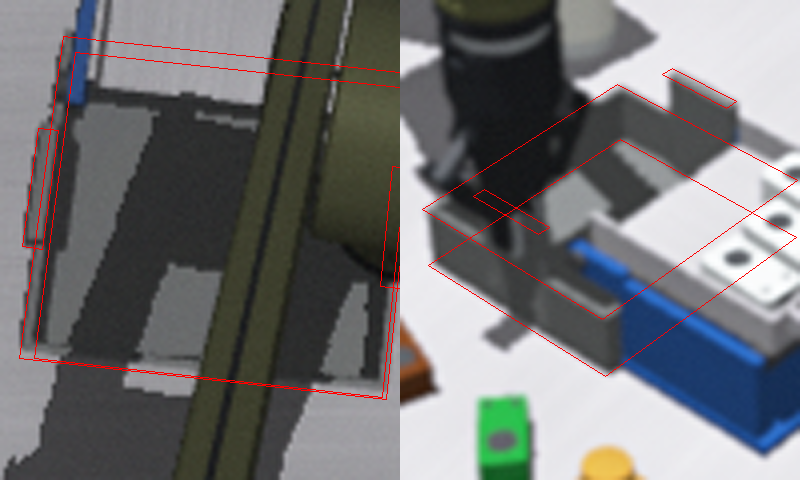

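Request:
drive_tool(
  motion=[-1,0,0,0.001,0,0,0,-1,0,0,0,0,0,0,0,0,0,0,0,0,0,0,0,0,0,0,0,0,0,0,0,0,0,0,0,0,0,0,0,0,0,0,0,0,0,-0.02,0,0,0,0,0,0,-0.05,0,0,0,0,0,0,-0.07,0,0,0,0,0,0,-0.08,0,0,0,0,0,0,-0.08,0,0,0],
)

```text
time_s: 9.22
tcp_pos: [0.4534, -0.0474, 0.222]
tool_rot: [[0.992, -0.124, 0.005], [-0.124, -0.992, 0.003], [0.004, -0.004, -1.0]]
ft_force: [1.0, -0.5, -0.6]
grip_width: 0.0427
```

```bash
python3 go.py .7085 .0117 .26 -7.2 18; python3 look.py 6 -.053
```

```text
p [ 0.4534 -0.0474  0.222 ] yang -97.14 t 9.22 w 0.0427 F [ 1.  -0.5 -0.6] j [-11.0, 9.0, 101.0, 0.0, 70.0, 86.0]
static tool shift/row [ 0.0273 -0.0101 -0.0041] turn/row [ 0.    -0.005 -1.09 ]
0 [ 0.0273 -0.0101 -0.0041]
1 [ 0.0281 -0.0076 -0.0041]
2 [ 0.0287 -0.0052 -0.0041]
3 [ 0.029  -0.0026 -0.0041]
4 [ 0.0291 -0.0001 -0.0041]
5 [ 0.029   0.0024 -0.0041]
6 [ 0.0287  0.0049 -0.0041]
7 [ 0.0281  0.0074 -0.0041]
8 [ 0.0274  0.0098 -0.0041]
9 [ 0.0264  0.0122 -0.0042]
10 [ 0.0253  0.0145 -0.0042]
11 [ 0.0239  0.0166 -0.0042]
12 [ 0.0224  0.0186 -0.0042]
13 [ 0.0207  0.0205 -0.0042]
14 [ 0.0188  0.0222 -0.0042]
15 [ 0.0168  0.0238 -0.0042]
16 [ 0.0147  0.0251 -0.0042]
17 [ 0.0124  0.0263 -0.0042]
```

View pics/c6.png

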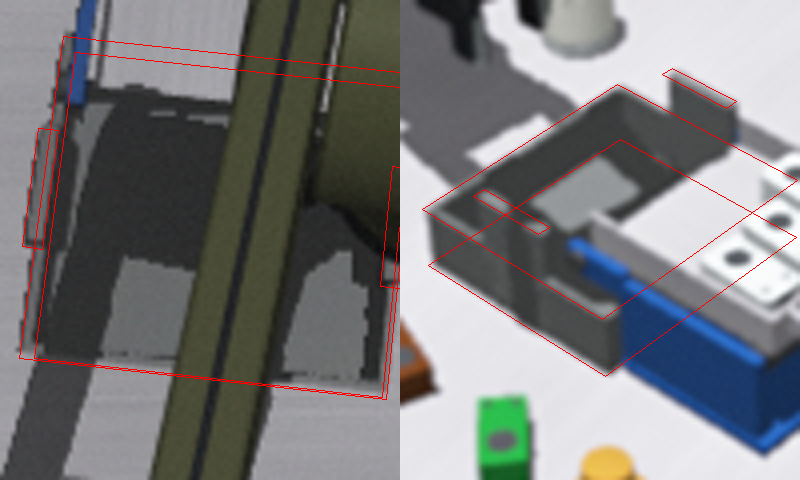

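```bash
python3 - <<'E'
import cv2,numpy as np
a=cv2.imread('pics/s6.png')[175:265,255:355]; b=cv2.imread('pics/t6.png')[310:335,235:340]
cv2.imwrite('pics/z6.png',cv2.resize(a,None,fx=6,fy=6,interpolation=2)); cv2.imwrite('pics/z6t.png',cv2.resize(b,None,fx=7,fy=7,interpolation=2))
E
```

```text
(no output)
```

View pics/z6.png

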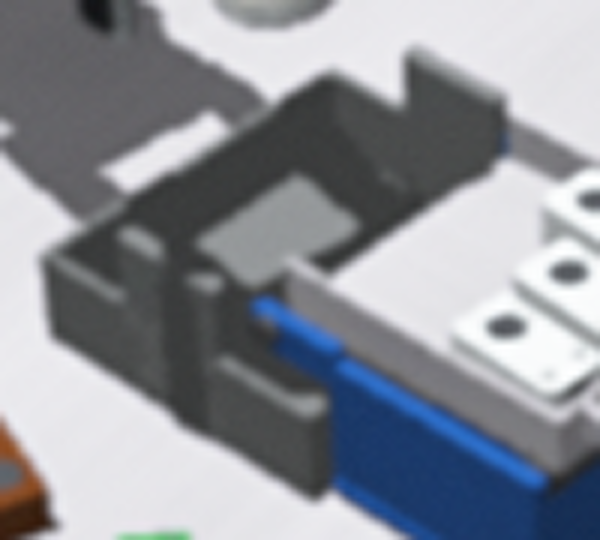

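View pics/z6t.png

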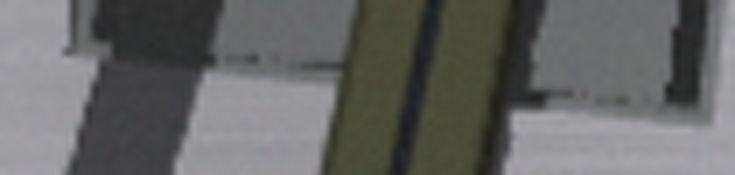

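```bash
python3 - <<'E'
from fit import *
top=[('top',(-.085,.095,.05),(244.3,317.9)),('top',(-.085,-.095,.05),(336.7,327.9))]
sc=[('scene',(-.085,-.095,.05),(262.2,218)),('scene',(-.085,-.095,0),(263.3,231.3)),('scene',(.085,-.095,.05),(309.2,241.2)),('scene',(.085,-.095,0),(308,258)),('scene',(-.085,.095,.05),(310,187))]
S=np.array([.515,.036,-.125])
for o in (top,sc,top+sc):
    p,r=fit(o,[.46,.04,-.12]); c,s=np.cos(S[2]),np.sin(S[2]); d=p[:2]-S[:2]
    print(p.round(4),'stand rel',[round(c*d[0]+s*d[1],4),round(-s*d[0]+c*d[1],4)],'dyaw',round(p[2]-S[2],4)); print(r.tolist())
E
```

```text
[ 0.4648  0.0421 -0.1227] stand rel [np.float64(-0.0506), np.float64(-0.0002)] dyaw 0.0023
[[0.4, 0.0], [-0.4, -0.0]]
[ 0.4664  0.0465 -0.0999] stand rel [np.float64(-0.0495), np.float64(0.0043)] dyaw 0.0251
[[-0.2, -0.8], [0.4, 0.0], [-0.8, 2.7], [1.2, 0.3], [-0.3, -1.8]]
[ 0.4663  0.0448 -0.1042] stand rel [np.float64(-0.0494), np.float64(0.0026)] dyaw 0.0208
[[-0.3, 0.2], [-0.9, -1.6], [-0.6, -0.6], [-0.1, 0.2], [-1.5, 3.1], [0.6, 0.7], [-0.5, -1.5]]
```

```bash
python3 go.py .7085 .0117 .24 -7.2 20
```

```text
p [ 0.4589 -0.0485  0.2274] yang -97.13 t 9.32 w 0.0426 F [ 1.2 -0.5 -0.6] j [-11.0, 8.0, 101.0, 0.0, 69.0, 86.0]
static tool shift/row [ 0.024  -0.0091 -0.0008] turn/row [ 0.009 -0.011 -0.981]
0 [ 0.024  -0.0091 -0.0008]
1 [ 0.0247 -0.0072 -0.0008]
2 [ 0.0252 -0.0052 -0.0008]
3 [ 0.0255 -0.0032 -0.0008]
4 [ 0.0257 -0.0012 -0.0008]
5 [ 0.0257  0.0008 -0.0009]
6 [ 0.0255  0.0028 -0.0009]
7 [ 0.0252  0.0048 -0.0009]
8 [ 0.0248  0.0068 -0.0009]
9 [ 0.0242  0.0087 -0.001 ]
10 [ 0.0234  0.0106 -0.001 ]
11 [ 0.0225  0.0124 -0.001 ]
12 [ 0.0215  0.0141 -0.001 ]
13 [ 0.0203  0.0157 -0.0011]
14 [ 0.019   0.0173 -0.0011]
15 [ 0.0176  0.0187 -0.0011]
16 [ 0.0161  0.02   -0.0012]
17 [ 0.0145  0.0212 -0.0012]
18 [ 0.0127  0.0223 -0.0012]
19 [ 0.011   0.0232 -0.0012]
```

Request:
drive_tool(
  motion=[-0.1,0.024,-0.0091,-0.001,0,0,-0.98,-0.1,0.0247,-0.0072,-0.001,0,0,-0.98,-0.1,0.0252,-0.0052,-0.001,0,0,-0.98,-0.1,0.0255,-0.0032,-0.001,0,0,-0.98,-0.1,0.0257,-0.0012,-0.001,0,0,-0.98,-0.1,0.0257,0.0008,-0.001,0,0,-0.98,-0.1,0.0255,0.0028,-0.001,0,0,-0.98,-0.1,0.0252,0.0048,-0.001,0,0,-0.98,-0.1,0.0248,0.0068,-0.001,0,0,-0.98,-0.1,0.0242,0.0087,-0.001,0,0,-0.98,-0.1,0.0234,0.0106,-0.001,0,0,-0.98,-0.1,0.0225,0.0124,-0.001,0,0,-0.98],
)

```text
time_s: 10.32
tcp_pos: [0.6043, -0.0113, 0.2271]
tool_rot: [[0.682, 0.731, 0.005], [0.731, -0.682, 0.003], [0.006, 0.002, -1.0]]
ft_force: [-0.1, -0.8, 0.5]
grip_width: 0.0383
```

Request:
drive_tool(
  motion=[-0.1,0.0215,0.0141,-0.001,0,0,-0.98,-0.1,0.0203,0.0157,-0.001,0,0,-0.98,-0.1,0.019,0.0173,-0.001,0,0,-0.98,-0.1,0.0176,0.0187,-0.001,0,0,-0.98,-0.1,0.0161,0.02,-0.001,0,0,-0.98,-0.1,0.0145,0.0212,-0.001,0,0,-0.98,-0.1,0.0127,0.0223,-0.001,0,0,-0.98,-0.1,0.011,0.0232,-0.001,0,0,-0.98,-0.1,0,0,0,0,0,0],
)

```text
time_s: 11.07
tcp_pos: [0.7059, 0.013, 0.2314]
tool_rot: [[0.125, 0.992, 0.007], [0.992, -0.125, 0.003], [0.004, 0.007, -1.0]]
ft_force: [0.8, -0.3, -1.0]
grip_width: 0.0384
```

```bash
python3 go.py .7085 .0117 .12 -7.2 6
```

```text
p [0.7059 0.013  0.2314] yang -7.16 t 11.07 w 0.0384 F [ 0.8 -0.3 -1. ] j [-2.0, 28.0, 70.0, 0.0, 81.0, 5.0]
static tool shift/row [-0.0005  0.0007  0.0372] turn/row [ 0.014 -0.009  0.001]
```

Request:
drive_tool(
  motion=[-0.1,0,0.0007,0.0372,0.01,0,0,-0.1,0,0.0007,0.0372,0.01,0,0,-0.1,0,0.0007,0.0372,0.01,0,0,-0.1,0,0.0007,0.0372,0.01,0,0,-0.1,0,0.0007,0.0372,0.01,0,0,-0.1,0,0,0,0,0,0],
)

```text
time_s: 11.57
tcp_pos: [0.7021, 0.0124, 0.1345]
tool_rot: [[0.129, 0.992, -0.007], [0.992, -0.129, 0.004], [0.003, -0.008, -1.0]]
ft_force: [-0.6, 0.1, -1.5]
grip_width: 0.0381
```

```bash
python3 go.py .7085 .0117 .084 -7.2 4; python3 - <<'E'
from h import *
print(back('top',308.8,162.2,.1).round(4))
a=snap('top','t7')[:,:,::-1]; b=snap('scene','s7')[:,:,::-1]
a=cv2.resize(a[130:270,230:370],(400,400),interpolation=2); b=cv2.resize(b[170:290,290:410],(400,400),interpolation=2)
cv2.imwrite('pics/c7.png',np.hstack([a,b]))
E
```

```text
p [0.7021 0.0124 0.1345] yang -7.42 t 11.57 w 0.0381 F [-0.6  0.1 -1.5] j [-3.0, 32.0, 77.0, 0.0, 71.0, 5.0]
static tool shift/row [-0.      0.0034  0.0252] turn/row [-0.024 -0.009 -0.012]
[0.7088 0.0094 0.1   ]
```

View pics/c7.png

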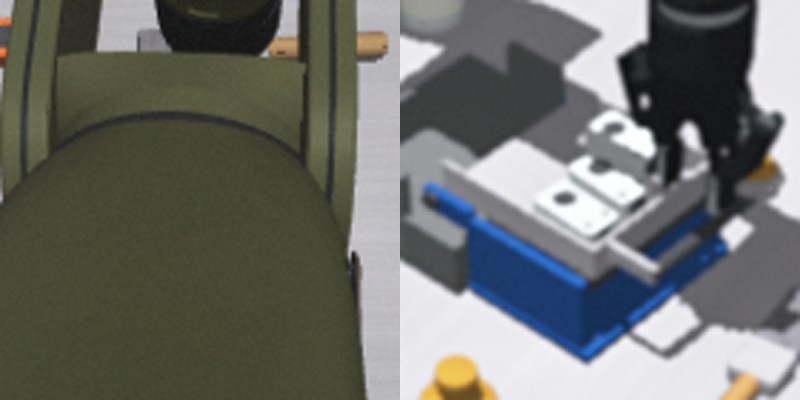

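Request:
drive_tool(
  motion=[-0.12,0,0,0,0,0,0,-0.12,0,0,0,0,0,0],
)

```text
time_s: 11.83
tcp_pos: [0.7071, 0.0124, 0.1412]
tool_rot: [[0.128, 0.992, 0.005], [0.992, -0.128, 0.003], [0.004, 0.005, -1.0]]
ft_force: [-0.0, -0.4, 0.9]
grip_width: 0.0376
```

```bash
python3 go.py .7085 .0117 .084 -7.2 4
```

```text
p [0.7071 0.0124 0.1412] yang -7.33 t 11.83 w 0.0376 F [-0.  -0.4  0.9] j [-3.0, 32.0, 76.0, 0.0, 71.0, 5.0]
static tool shift/row [-0.0003  0.0006  0.0286] turn/row [ 0.015 -0.012 -0.007]
```

Request:
drive_tool(
  motion=[-0.12,0,0.0006,0.014,0,0,0,-0.12,0,0.0006,0.014,0,0,0,-0.12,0,0.0006,0.014,0,0,0,-0.12,0,0.0006,0.014,0,0,0,-0.12,0,0.0006,0.014,0,0,0,-0.12,0,0,0.014,0,0,0,-0.12,0,0,0.014,0,0,0,-0.12,0,0,0.014,0,0,0,-0.12,0,0,0,0,0,0,-0.12,0,0,0,0,0,0,-0.12,0,0,0,0,0,0],
)

```text
time_s: 12.75
tcp_pos: [0.708, 0.0124, 0.0835]
tool_rot: [[0.127, 0.992, 0.003], [0.992, -0.127, 0.003], [0.004, 0.002, -1.0]]
ft_force: [0.4, -1.1, 0.5]
grip_width: 0.0377
```

```bash
python3 go.py .7085 .0117 .084 -7.2 4; python3 - <<'E'
from h import *
b=snap('scene','s8')[:,:,::-1]
cv2.imwrite('pics/c8.png',cv2.resize(b[180:270,310:410],None,fx=6,fy=6,interpolation=2))
E
```

```text
p [0.708  0.0124 0.0835] yang -7.29 t 12.75 w 0.0377 F [ 0.4 -1.1  0.5] j [-3.0, 35.0, 79.0, 0.0, 65.0, 5.0]
static tool shift/row [-0.0003  0.0003 -0.0002] turn/row [ 0.007 -0.011 -0.005]
```

View pics/c8.png

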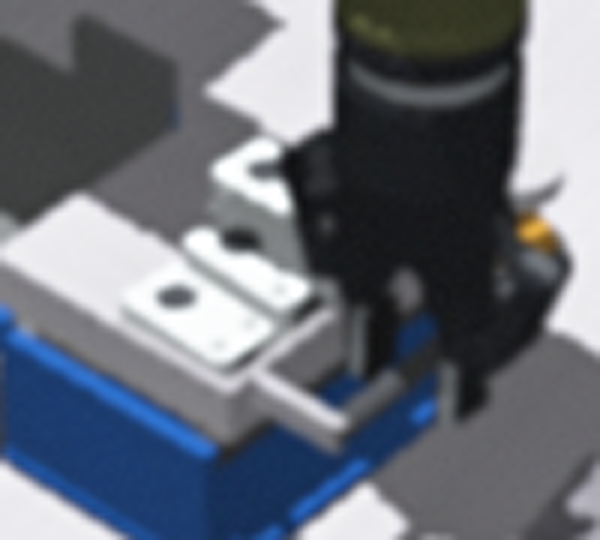

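Request:
drive_tool(
  motion=[-1,0,0,0,0,0,0,-1,0,0,0,0,0,0,-1,0,0,0,0,0,0,-1,0,0,0,0,0,0,-1,0,0,0,0,0,0,-1,0,0,0,0,0,0],
  force=45,
)

```text
time_s: 13.3
tcp_pos: [0.7104, 0.0122, 0.0843]
tool_rot: [[0.127, 0.992, 0.008], [0.992, -0.127, 0.003], [0.004, 0.007, -1.0]]
ft_force: [4.7, -1.1, -1.5]
grip_width: 0.0104
```

```bash
python3 - <<'E'
from h import *
s=env.read_state(); print(np.round(s['tcp_pos'],4),np.round(s['ft_force'],1),s['grip_width'])
# arc increments in tool frame (y=stand x, -z=up): tilt steps
th=np.linspace(0,.92,61); x=.195*np.cos(th)-.02*np.sin(th); z=.195*np.sin(th)+.02*np.cos(th)
for k in range(0,60,3): print(k,th[k].round(3),(np.diff(x[k:k+2])/.5).round(4),(-np.diff(z[k:k+2])/.5).round(4))
E
```

```text
[0.7104 0.0122 0.0843] [ 4.7 -1.1 -1.5] 0.010420888986304833
0 0.0 [-0.0007] [-0.006]
3 0.046 [-0.0009] [-0.0059]
6 0.092 [-0.0012] [-0.0059]
9 0.138 [-0.0015] [-0.0058]
12 0.184 [-0.0017] [-0.0058]
15 0.23 [-0.002] [-0.0057]
18 0.276 [-0.0023] [-0.0056]
21 0.322 [-0.0025] [-0.0055]
24 0.368 [-0.0028] [-0.0053]
27 0.414 [-0.003] [-0.0052]
30 0.46 [-0.0032] [-0.0051]
33 0.506 [-0.0035] [-0.0049]
36 0.552 [-0.0037] [-0.0047]
39 0.598 [-0.0039] [-0.0046]
42 0.644 [-0.0041] [-0.0044]
45 0.69 [-0.0043] [-0.0042]
48 0.736 [-0.0045] [-0.004]
51 0.782 [-0.0047] [-0.0038]
54 0.828 [-0.0048] [-0.0036]
57 0.874 [-0.005] [-0.0033]
```

Request:
drive_tool(
  motion=[-1,0,-0.0007,-0.006,0,0,0,-1,0,-0.0007,-0.006,0,0,0,-1,0,-0.0008,-0.006,0,0,0,-1,0,-0.0009,-0.0059,0,0,0,-1,0,-0.001,-0.0059,0,0,0,-1,0,-0.0011,-0.0059,0,0,0,-1,0,-0.0012,-0.0059,0,0,0,-1,0,-0.0013,-0.0059,0,0,0,-1,0,-0.0014,-0.0058,0,0,0,-1,0,-0.0015,-0.0058,0,0,0,-1,0,-0.0016,-0.0058,0,0,0,-1,0,-0.0016,-0.0058,0,0,0],
)

```text
time_s: 14.3
tcp_pos: [0.7039, 0.013, 0.1193]
tool_rot: [[0.127, 0.992, 0.009], [0.992, -0.127, 0.003], [0.004, 0.008, -1.0]]
ft_force: [6.4, -0.3, -5.4]
grip_width: 0.0104
```

```bash
python3 - <<'E'
from h import *
s=env.read_state(); print(np.round(s['tcp_pos'],4),np.round(s['ft_force'],1),s['grip_width'])
b=snap('scene','s9')[:,:,::-1]
cv2.imwrite('pics/c9.png',cv2.resize(b[160:280,260:420],None,fx=4,fy=4,interpolation=2))
E
```

```text
[0.7039 0.013  0.1193] [ 6.4 -0.3 -5.4] 0.010374705825337898
```

View pics/c9.png

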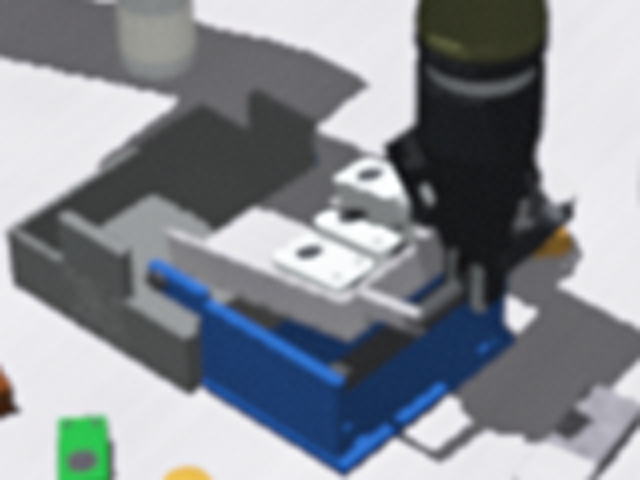

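Tray tilting well. Continue.

Request:
drive_tool(
  motion=[-1,0,-0.0017,-0.0058,0,0,0,-1,0,-0.0018,-0.0058,0,0,0,-1,0,-0.0019,-0.0057,0,0,0,-1,0,-0.002,-0.0057,0,0,0,-1,0,-0.0021,-0.0057,0,0,0,-1,0,-0.0022,-0.0056,0,0,0,-1,0,-0.0023,-0.0056,0,0,0,-1,0,-0.0024,-0.0056,0,0,0,-1,0,-0.0025,-0.0055,0,0,0,-1,0,-0.0025,-0.0055,0,0,0,-1,0,-0.0026,-0.0054,0,0,0,-1,0,-0.0027,-0.0054,0,0,0],
)

```text
time_s: 15.35
tcp_pos: [0.6911, 0.0147, 0.1535]
tool_rot: [[0.127, 0.992, 0.01], [0.992, -0.127, 0.003], [0.004, 0.01, -1.0]]
ft_force: [7.3, -0.2, -3.0]
grip_width: 0.0105
```

Request:
drive_tool(
  motion=[-1,0,-0.0028,-0.0053,0,0,0,-1,0,-0.0028,-0.0053,0,0,0,-1,0,-0.0029,-0.0053,0,0,0,-1,0,-0.003,-0.0052,0,0,0,-1,0,-0.0031,-0.0052,0,0,0,-1,0,-0.0031,-0.0051,0,0,0,-1,0,-0.0032,-0.0051,0,0,0,-1,0,-0.0033,-0.005,0,0,0,-1,0,-0.0034,-0.005,0,0,0,-1,0,-0.0035,-0.0049,0,0,0,-1,0,-0.0035,-0.0048,0,0,0,-1,0,-0.0036,-0.0048,0,0,0],
)

```text
time_s: 16.35
tcp_pos: [0.6727, 0.017, 0.1846]
tool_rot: [[0.127, 0.992, 0.012], [0.992, -0.127, 0.003], [0.005, 0.011, -1.0]]
ft_force: [8.4, -0.1, -0.8]
grip_width: 0.0103
```

```bash
python3 - <<'E'
from h import *
s=env.read_state(); print(np.round(s['tcp_pos'],4),np.round(s['ft_force'],1),s['grip_width'])
b=snap('scene','s10')[:,:,::-1]
cv2.imwrite('pics/c10.png',cv2.resize(b[150:280,260:420],None,fx=4,fy=4,interpolation=2))
E
```

```text
[0.6727 0.017  0.1846] [ 8.4 -0.1 -0.8] 0.0103424903778332
```

View pics/c10.png

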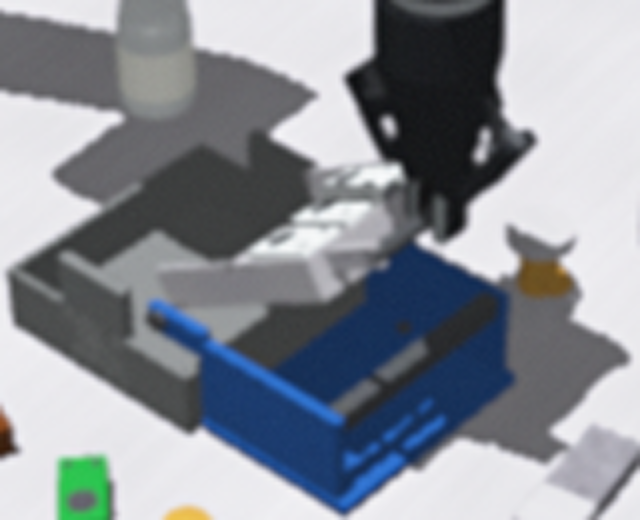

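Request:
drive_tool(
  motion=[-1,0,-0.002,-0.0025,0,0,0,-1,0,-0.002,-0.0025,0,0,0,-1,0,-0.002,-0.0024,0,0,0,-1,0,-0.002,-0.0024,0,0,0,-1,0,-0.002,-0.0024,0,0,0,-1,0,-0.002,-0.0023,0,0,0,-1,0,-0.002,-0.0023,0,0,0,-1,0,-0.002,-0.0023,0,0,0,-1,0,-0.002,-0.0023,0,0,0,-1,0,-0.002,-0.0022,0,0,0,-1,0,-0.0021,-0.0022,0,0,0,-1,0,-0.0021,-0.0022,0,0,0],
)

```text
time_s: 17.4
tcp_pos: [0.6613, 0.0184, 0.1991]
tool_rot: [[0.127, 0.992, 0.014], [0.992, -0.127, 0.003], [0.005, 0.013, -1.0]]
ft_force: [7.9, -0.3, 0.5]
grip_width: 0.0101
```

Request:
drive_tool(
  motion=[-1,0,-0.0021,-0.0022,0,0,0,-1,0,-0.0021,-0.0022,0,0,0,-1,0,-0.0021,-0.0021,0,0,0,-1,0,-0.0022,-0.0021,0,0,0,-1,0,-0.0022,-0.0021,0,0,0,-1,0,-0.0022,-0.0021,0,0,0,-1,0,-0.0022,-0.002,0,0,0,-1,0,-0.0022,-0.002,0,0,0,-1,0,-0.0022,-0.002,0,0,0,-1,0,-0.0023,-0.002,0,0,0,-1,0,-0.0023,-0.002,0,0,0,-1,0,-0.0023,-0.0019,0,0,0],
)

```text
time_s: 18.4
tcp_pos: [0.6487, 0.02, 0.2122]
tool_rot: [[0.127, 0.992, 0.015], [0.992, -0.127, 0.003], [0.005, 0.015, -1.0]]
ft_force: [8.3, -0.3, 2.7]
grip_width: 0.0104
```

```bash
python3 - <<'E'
from h import *
s=env.read_state(); p=s['tcp_pos'];print(np.round(p,4),np.round(s['ft_force'],1),s['grip_width'], 'tilt', np.arctan2(p[2]+.011-.075,((p[0]-.515)*.992-(p[1]-.036)*.125))-.102)
b=snap('scene','s11')[:,:,::-1]
cv2.imwrite('pics/c11.png',cv2.resize(b[140:280,260:420],None,fx=4,fy=4,interpolation=2))
E
```

```text
[0.6487 0.02   0.2122] [ 8.3 -0.3  2.7] 0.010355013253086699 tilt 0.731332115315369
```

View pics/c11.png

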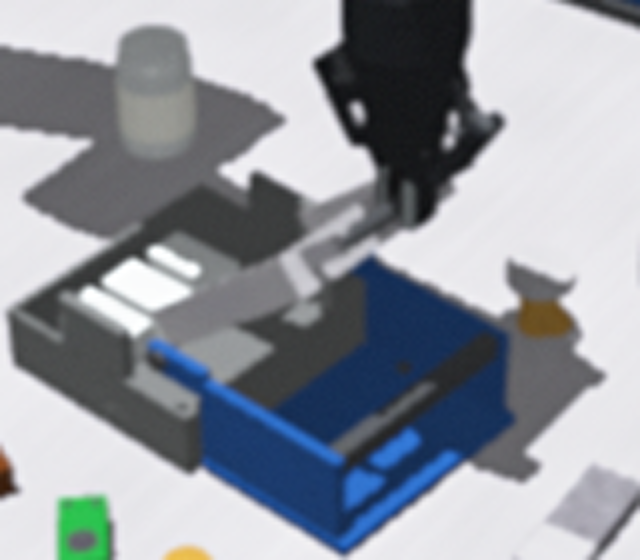

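Request:
drive_tool(
  motion=[-1,0,-0.0034,-0.003,0,0,0,-1,0,-0.0034,-0.003,0,0,0,-1,0,-0.0035,-0.003,0,0,0,-1,0,-0.0035,-0.0029,0,0,0,-1,0,-0.0035,-0.0029,0,0,0,-1,0,-0.0036,-0.0028,0,0,0,-1,0,-0.0036,-0.0028,0,0,0,-1,0,-0.0036,-0.0027,0,0,0,-1,0,-0.0037,-0.0027,0,0,0,-1,0,-0.0037,-0.0026,0,0,0,-1,0,-0.0037,-0.0026,0,0,0,-1,0,0,0,0,0,0],
)

```text
time_s: 19.45
tcp_pos: [0.6294, 0.0225, 0.2287]
tool_rot: [[0.127, 0.992, 0.017], [0.992, -0.127, 0.003], [0.005, 0.016, -1.0]]
ft_force: [8.0, -0.9, 5.5]
grip_width: 0.0104
```

```bash
python3 - <<'E'
from h import *
s=env.read_state(); p=s['tcp_pos'];print(np.round(p,4),np.round(s['ft_force'],1),s['grip_width'], 'tilt', np.arctan2(p[2]+.011-.075,((p[0]-.515)*.992-(p[1]-.036)*.125))-.102)
b=snap('scene','s12')[:,:,::-1]; a=snap('top','t12')[:,:,::-1]
cv2.imwrite('pics/c12.png',np.hstack([cv2.resize(b[150:280,255:385],(400,400),interpolation=2),cv2.resize(a[200:340,220:360],(400,400),interpolation=2)]))
E
```

```text
[0.6294 0.0225 0.2287] [ 8.  -0.9  5.5] 0.010411524980487868 tilt 0.858436534858298
```

View pics/c12.png

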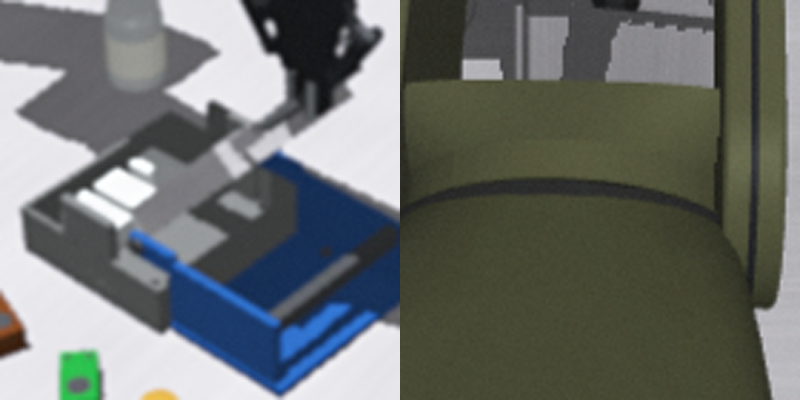

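Request:
drive_tool(
  motion=[-1,0,0.0037,0.0026,0,0,0,-1,0,0.0037,0.0026,0,0,0,-1,0,0.0037,0.0027,0,0,0,-1,0,0.0036,0.0027,0,0,0,-1,0,0.0036,0.0028,0,0,0,-1,0,0.0036,0.0028,0,0,0,-1,0,0.0035,0.0029,0,0,0,-1,0,0.0035,0.0029,0,0,0,-1,0,0.0035,0.003,0,0,0,-1,0,0.0034,0.003,0,0,0,-1,0,0.0034,0.003,0,0,0],
)

```text
time_s: 20.47
tcp_pos: [0.6485, 0.0201, 0.213]
tool_rot: [[0.127, 0.992, 0.015], [0.992, -0.127, 0.003], [0.005, 0.014, -1.0]]
ft_force: [7.5, -1.1, 7.2]
grip_width: 0.0099
```

Request:
drive_tool(
  motion=[-1,0,0.0046,0.0039,0,0,0,-1,0,0.0045,0.004,0,0,0,-1,0,0.0044,0.004,0,0,0,-1,0,0.0044,0.0041,0,0,0,-1,0,0.0043,0.0042,0,0,0,-1,0,0.0042,0.0044,0,0,0,-1,0,0.0042,0.0044,0,0,0,-1,0,0.0041,0.0045,0,0,0,-1,0,0.004,0.0046,0,0,0,-1,0,0.004,0.0047,0,0,0,-1,0,0.004,0.0048,0,0,0,-1,0,0.004,0.005,0,0,0],
)

```text
time_s: 21.47
tcp_pos: [0.6722, 0.017, 0.1855]
tool_rot: [[0.127, 0.992, 0.011], [0.992, -0.127, 0.003], [0.005, 0.011, -1.0]]
ft_force: [5.4, -0.8, 3.1]
grip_width: 0.0104
```

Request:
drive_tool(
  motion=[-1,0,0.0036,0.0048,0,0,0,-1,0,0.0035,0.0048,0,0,0,-1,0,0.0035,0.0049,0,0,0,-1,0,0.0034,0.005,0,0,0,-1,0,0.0033,0.005,0,0,0,-1,0,0.0032,0.0051,0,0,0,-1,0,0.0031,0.0051,0,0,0,-1,0,0.0031,0.0052,0,0,0,-1,0,0.003,0.0052,0,0,0,-1,0,0.0029,0.0053,0,0,0,-1,0,0.0028,0.0053,0,0,0,-1,0,0.0028,0.0053,0,0,0],
)

```text
time_s: 22.47
tcp_pos: [0.6908, 0.0147, 0.1543]
tool_rot: [[0.127, 0.992, 0.01], [0.992, -0.127, 0.003], [0.004, 0.009, -1.0]]
ft_force: [5.3, -0.2, 1.3]
grip_width: 0.0102
```

```bash
python3 - <<'E'
from h import *
s=env.read_state(); p=s['tcp_pos'];print(np.round(p,4),np.round(s['ft_force'],1),s['grip_width'], 'tilt', np.arctan2(p[2]+.011-.075,((p[0]-.515)*.992-(p[1]-.036)*.125))-.102)
b=snap('scene','s13')[:,:,::-1]
cv2.imwrite('pics/c13.png',cv2.resize(b[150:280,255:415],None,fx=4,fy=4,interpolation=2))
E
```

```text
[0.6908 0.0147 0.1543] [ 5.3 -0.2  1.3] 0.010200968227089553 tilt 0.36942126183371055
```

View pics/c13.png

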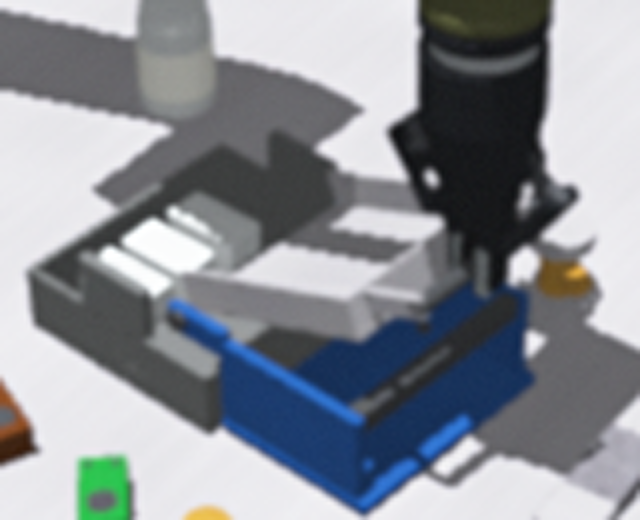

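All three housings are in the bin and the tray is empty. I'll keep lowering.

Request:
drive_tool(
  motion=[-1,0,0.0027,0.0054,0,0,0,-1,0,0.0026,0.0054,0,0,0,-1,0,0.0025,0.0055,0,0,0,-1,0,0.0025,0.0055,0,0,0,-1,0,0.0024,0.0056,0,0,0,-1,0,0.0023,0.0056,0,0,0,-1,0,0.0022,0.0056,0,0,0,-1,0,0.0021,0.0057,0,0,0,-1,0,0.002,0.0057,0,0,0,-1,0,0.0019,0.0057,0,0,0,-1,0,0.0018,0.0058,0,0,0,-1,0,0.0017,0.0058,0,0,0],
)

```text
time_s: 23.52
tcp_pos: [0.7037, 0.013, 0.1201]
tool_rot: [[0.127, 0.992, 0.008], [0.992, -0.127, 0.003], [0.004, 0.008, -1.0]]
ft_force: [5.4, 0.4, 1.1]
grip_width: 0.0103
```

Request:
drive_tool(
  motion=[-1,0,0.0008,0.0029,0,0,0,-1,0,0.0008,0.0029,0,0,0,-1,0,0.0008,0.0029,0,0,0,-1,0,0.0008,0.0029,0,0,0,-1,0,0.0007,0.0029,0,0,0,-1,0,0.0007,0.0029,0,0,0,-1,0,0.0007,0.0029,0,0,0,-1,0,0.0007,0.0029,0,0,0,-1,0,0.0006,0.003,0,0,0,-1,0,0.0006,0.003,0,0,0,-1,0,0.0006,0.003,0,0,0,-1,0,0.0006,0.003,0,0,0],
)

```text
time_s: 24.52
tcp_pos: [0.7077, 0.0125, 0.1025]
tool_rot: [[0.127, 0.992, 0.008], [0.992, -0.127, 0.003], [0.004, 0.008, -1.0]]
ft_force: [4.9, -0.6, 0.7]
grip_width: 0.01
```

Request:
drive_tool(
  motion=[-1,0,0.0005,0.003,0,0,0,-1,0,0.0005,0.003,0,0,0,-1,0,0.0005,0.003,0,0,0,-1,0,0.0004,0.003,0,0,0,-1,0,0.0004,0.003,0,0,0,-1,0,0.0004,0.003,0,0,0,-1,0,0.0004,0.003,0,0,0,-1,0,0.0004,0.003,0,0,0],
)

```text
time_s: 25.18
tcp_pos: [0.7097, 0.0123, 0.0906]
tool_rot: [[0.127, 0.992, 0.008], [0.992, -0.127, 0.003], [0.004, 0.008, -1.0]]
ft_force: [5.8, -1.5, 0.5]
grip_width: 0.0107
```

Request:
drive_tool(
  motion=[-1,0,0.0003,0.002,0,0,0,-1,0,0.0003,0.002,0,0,0,-1,0,0.0002,0.002,0,0,0,-1,0,0.0002,0.002,0,0,0,-1,0,0.0002,0.002,0,0,0,-1,0,0.0002,0.002,0,0,0,-1,0,0,0,0,0,0],
)

```text
time_s: 25.77
tcp_pos: [0.7104, 0.0122, 0.0846]
tool_rot: [[0.127, 0.992, 0.008], [0.992, -0.127, 0.003], [0.004, 0.008, -1.0]]
ft_force: [4.5, -0.6, 0.5]
grip_width: 0.0104
```

Request:
drive_tool(
  motion=[-1,0,0,0.001,0,0,0,-1,0,0,0.001,0,0,0,-1,0,0,0,0,0,0],
)

```text
time_s: 26.02
tcp_pos: [0.7103, 0.0122, 0.0845]
tool_rot: [[0.127, 0.992, 0.009], [0.992, -0.127, 0.003], [0.004, 0.008, -1.0]]
ft_force: [5.4, -1.6, 4.8]
grip_width: 0.0101
```

Request:
drive_tool(
  motion=[-0.3,0,0.0005,0,0,0,0,-0.3,0,0.0005,0,0,0,0,-0.3,0,0.001,0,0,0,0,-0.3,0,0.001,0,0,0,0,-0.3,0,0,0,0,0,0,-0.3,0,0,0,0,0,0],
)

```text
time_s: 26.52
tcp_pos: [0.7086, 0.0124, 0.0818]
tool_rot: [[0.127, 0.992, 0.001], [0.992, -0.127, 0.003], [0.004, 0.001, -1.0]]
ft_force: [0.3, 0.4, 0.0]
grip_width: 0.0299
```

```bash
python3 - <<'E'
from h import *
s=env.read_state(); p=s['tcp_pos'];print(np.round(p,4),np.round(s['ft_force'],1),s['grip_width'])
b=snap('scene','s14')[:,:,::-1]
cv2.imwrite('pics/c14.png',cv2.resize(b[160:290,255:415],None,fx=4,fy=4,interpolation=2))
E
```

```text
[0.7086 0.0124 0.0818] [0.3 0.4 0. ] 0.02987881546346134
```

View pics/c14.png

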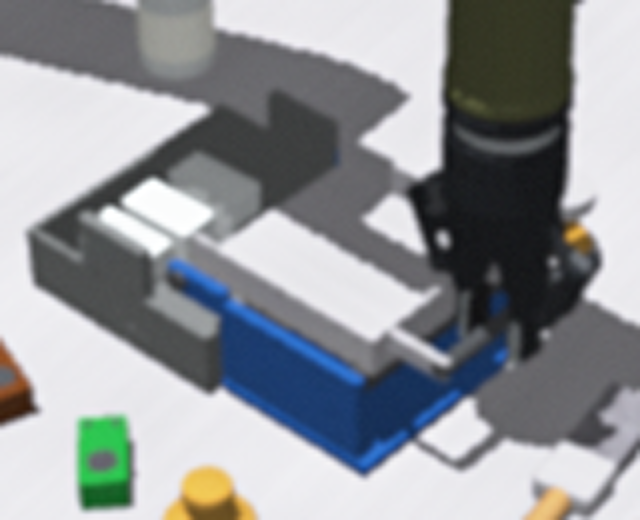

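Request:
drive_tool(
  motion=[-0.3,0,0.001,-0.008,0,0,0,-0.3,0,0.001,-0.012,0,0,0,-0.3,0,0,-0.02,0,0,0,-0.3,0,0,-0.03,0,0,0,-0.3,0,0,-0.04,0,0,0,-0.3,0,0,-0.05,0,0,0,-0.3,0,0,-0.06,0,0,0,-0.3,0,0,-0.06,0,0,0,-0.3,0,0,-0.06,0,0,0,-0.3,0,0,-0.05,0,0,0],
)

```text
time_s: 27.4
tcp_pos: [0.7101, 0.0115, 0.2814]
tool_rot: [[0.127, 0.992, 0.006], [0.992, -0.127, 0.003], [0.004, 0.006, -1.0]]
ft_force: [0.4, -0.8, 0.5]
grip_width: 0.03
```

Request:
drive_tool(
  motion=[-0.3,-0.04,0,0,0,0,0,-0.3,-0.06,0,0,0,0,0,-0.3,-0.07,0,0,0,0,0,-0.3,-0.07,-0.01,0,0,0,0,-0.3,-0.07,-0.01,0,0,0,0,-0.3,-0.07,-0.02,0,0,0,0,-0.3,-0.07,-0.03,0,0,0,0,-0.3,-0.07,-0.03,0,0,0,0,-0.3,-0.07,-0.03,0,0,0,0,-0.3,-0.06,-0.03,0,0,0,0,-0.3,-0.04,-0.02,0,0,0,0,-0.3,0,0,0,0,0,0],
)

```text
time_s: 28.4
tcp_pos: [0.5737, -0.3238, 0.2773]
tool_rot: [[0.132, 0.991, 0.002], [0.991, -0.132, 0.0], [0.0, 0.002, -1.0]]
ft_force: [-0.5, 1.3, 0.8]
grip_width: 0.0297
```

```bash
python3 - <<'E'
from h import *
s=env.read_state(); p=s['tcp_pos'];print(np.round(p,4),np.round(s['ft_force'],1),s['time_s'])
b=snap('scene','s15'); a=snap('top','t15')
cv2.imwrite('pics/c15.png',cv2.resize(a[150:350,200:420][:,:,::-1],None,fx=3,fy=3,interpolation=2))
E
```

```text
[ 0.5737 -0.3238  0.2773] [-0.5  1.3  0.8] 28.4
```

View pics/c15.png

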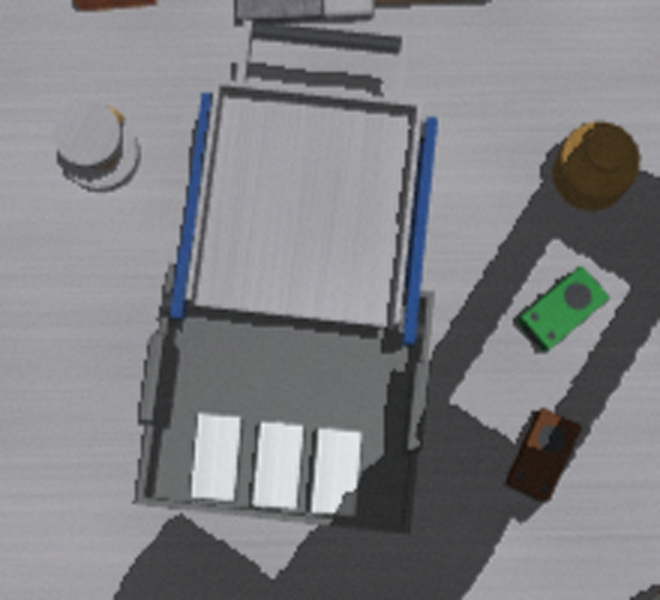

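View pics/s15.png

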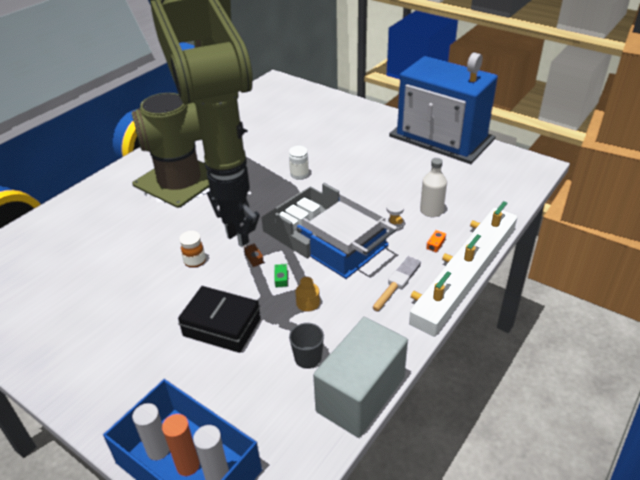

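```bash
python3 - <<'E'
from fit import *
o=[('top',(-.085,.095,.05),(245.7,317.3)),('top',(-.085,-.095,.05),(336,326.7)),('top',(.085,-.095,.05),(344.3,247.3)),('top',(.085,.095,.05),(256.7,238.3))]
S=np.array([.515,.036,-.125])
p,r=fit(o,[.46,.04,-.12]); c,s=np.cos(S[2]),np.sin(S[2]); d=p[:2]-S[:2]
print(p.round(4),c*d[0]+s*d[1],-s*d[0]+c*d[1],p[2]-S[2],r.tolist())
env.snapshot('top'); 
for n in ['housing1']: print([(np.round(x['extent']).tolist(),round(x['score'],2)) for x in env.search_frame(n,'top')])
print(env.sign_off(), env.read_state()['time_s'])
E
```

```text
[ 0.465   0.041  -0.1252] -0.05020680764773683 -0.0013138262853821647 -0.00022569680348771826 [[-0.6, 0.4], [0.7, 1.1], [0.5, -0.5], [-0.7, -1.1]]
[([265.0, 287.0, 280.0, 314.0], 0.94), ([370.0, 286.0, 392.0, 320.0], 0.76), ([374.0, 242.0, 403.0, 267.0], 0.66), ([286.0, 290.0, 300.0, 320.0], 0.63), ([303.0, 291.0, 322.0, 324.0], 0.59), ([222.0, 132.0, 252.0, 154.0], 0.58)]
the job is handed in; nothing more can be done
the job is handed in; nothing more can be done
```

The job is done and handed in, at about 28.5 s on the clock. I gripped the grey bin by its right tab, turned it square and slid it past the canister and coupling until it stood against the stand, under the tray's lip. Then I lifted the tray by its handle to about 0.86 rad. All three housings slid into the bin, and I lowered the tray back flat before letting go.

**Last checks:**
- **Bin:** the final fit puts its centre at stand x −50 mm and y −1 mm, with no measurable turn relative to the stand.
- **Housings and tray:** the last pictures show three housings lying side by side in the bin, and the tray empty and flat. The tray came to rest with about 5 N on the wrist before release.
- **Other things:** all look unmoved and upright in the last pictures, and the arm was clear of everything.

**What disagreed:**
- **Scene-camera fit:** an earlier fit from that camera put the bin 1.4° off square and 4 mm to the side. The top camera and the final fit did not show this.
- **Wrist force:** it briefly reached about 34 N (26 N of it upward) while sliding, because the tool pressed the bin down. I raised the command by 3 mm to relieve it; the limit is 120 N.

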